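Counter-stack two wedge packets for tying

TASK

First set the plain wedge packet, flat side down as it lies, into the tying cradle between the corner angles. Then lay the standing sealed packet down on the worktop on its sloping side without letting it fall over, let go, take it again by its sides and stack it on the first, slope on slope and thick end over thin end, so that the sealed top is level. Last, press down on the thin end of the top packet to prove that the pile does not rock, and let go; leave the tape, the date stamp and the cutter where they are.

Things in the scene. Friction and masses are not known exactly. Their poses are not given: they have to be found in the camera images.
- cradle: Tying cradle, fixed: base board 196 x 100 x 8 mm, two 8 mm slats with an 18 mm gap between them for the twine, a sheet-metal angle at each corner with lips flared outward, top 70 mm above the worktop. Inside the angles: 164 mm (x) by 64 mm (y). The long sides are open over the middle 120 mm, for fingers. Origin under its centre; x along its length. Either end is as good as the other.
- cradle_seat (a point): Centre of the upper face of the cradle's slats, where the pile stands, 16 mm above the worktop; axes as for the cradle. The worktop to the left of the cradle is clear as far as a dark mat (10 mm high, beyond x = 0.46, y = 0.36). Behind and to the right of it a fixed seal press (0.36 m high) reaches forward to a lever ball at x = 0.61, y = -0.15, z = 0.34: keep the hand and wrist clear.
- plain_packet: Plain packet: rigid kraft wedge tied with twine, paper label on its sloping upper side, no seal, 0.3 kg (within 25 %). 156 mm long (x), 56 mm wide (y, parallel sides: grip across these), 46 mm thick at the +x end, 20 mm at the -x end. It lies flat side down on the worktop. Origin at the centre of its flat underside; z up.
- plain_mid (a point): Point of the plain packet 16.5 mm above its origin, half-way along, across and up. Same axes. The centre of mass is about 10 mm from it towards the thick end (+x).
- sealed_packet: Sealed packet: same wedge shape, size and mass, thick end +x, but a round grey lead seal (24 mm wide, 8 mm high) in the middle of its flat side, out of which z points; the slope, on the -z side, is inclined 9.5 degrees (0.165 rad) to the flat side. y across the width. Origin 46 mm below the middle of the flat side, along -z.
- sealed_mid (a point): Point of the sealed packet half-way along, across and through, 29.5 mm above its origin (flat side at +16.5 mm). Same axes. Centre of mass about 10 mm towards +x. At the start it stands on its thick end (+x down), this point 78 mm up, its seal facing right, towards the cradle. Laid on its slope, it has the seal up, the thick end taller and the flat side leaning 9.5 degrees.
- top_thick_end (a point): Point on the sealed packet's flat (sealed) side, on its middle line, 18 mm from the thick end. Axes as for the packet.
- top_thin_end (a point): Point on the sealed packet's flat (sealed) side, on its middle line, 18 mm from the thin end: the place to press. In the finished pile the flat side is level, 82 mm above the worktop. Axes as for the packet.
- tape: Bystander: roll of packing tape, 96 mm across, 48 mm high, lying flat. Origin at the centre of its underside.
- date_stamp: Bystander: upright hand stamp with a dark handle and brass head, 35 mm across, 106 mm high. Origin at the centre of its underside.
- cutter: Bystander: yellow snap-blade cutter, 170 x 22 x 18 mm, lying flat. Origin at the centre of its underside, y along it.
Not all that is in view belongs to the job. What is shaped like the sealed_packet but green or red is not meant.

How it is judged (in metres and radians):
On the way, in this order (a step that is already met when the one before it is completed fails the run):
1. the plain packet stands flat side down in the cradle between the angles, let go (x of plain_packet in the frame of cradle_seat between -0.01 and 0.01 m and y of plain_packet in the frame of cradle_seat between -0.01 and 0.01 m and z of plain_packet in the frame of cradle_seat between -0.004 and 0.004 m and angle between plain_packet's own z axis and vertical below 0.05 rad and contact force between the fingers and plain_packet below 0.1 N), for 0.2 s.
2. the sealed packet lies on its sloping side on the worktop, seal up, let go (angle between sealed_packet's own z axis and vertical below 0.25 rad and height (world z) of sealed_mid below 0.025 m and linear speed of sealed_packet below 0.03 m/s and contact force between the fingers and sealed_packet below 0.1 N), for 0.2 s.
3. the sealed packet lies on the plain one between the angles, thick end over thin end, top level, let go (x of plain_packet in the frame of cradle_seat between -0.01 and 0.01 m and y of plain_packet in the frame of cradle_seat between -0.01 and 0.01 m and z of plain_packet in the frame of cradle_seat between -0.004 and 0.004 m and angle between plain_packet's own z axis and vertical below 0.05 rad and x of sealed_packet in the frame of cradle_seat between -0.01 and 0.01 m and y of sealed_packet in the frame of cradle_seat between -0.01 and 0.01 m and height (world z) of top_thick_end between 0.078 and 0.086 m and height (world z) of top_thin_end between 0.078 and 0.086 m and angle between sealed_packet's own z axis and vertical below 0.045 rad and x of top_thick_end in the frame of plain_packet below -0.04 m and contact force between the fingers and sealed_packet below 0.1 N), for 0.2 s.
4. the top packet is pressed down on its thin end with at least 2 N and stays level (contact force between the fingers and sealed_packet above 2 N and z of the grasp point in the frame of sealed_packet above 0.05 m and angle between sealed_packet's own z axis and vertical below 0.06 rad and x of the grasp point in the frame of sealed_packet between -0.085 and -0.03 m), for 0.1 s.
At the end, for the whole second after the job is handed in: The plain packet sits flat side down on the cradle's slats and the sealed one slope on slope on it, thick end over thin end: both within 10 mm of the seat's centre each way, the top level within 2.5 degrees and 78 to 86 mm above the worktop; released and at rest (all of step 3 and linear speed of each of plain_packet, sealed_packet below 0.02 m/s and contact force between the fingers and plain_packet below 0.1 N); the robot touches nothing.
It fails at once if the sealed packet falls or topples, not held (turning faster than 8 rad/s) (contact force between the fingers and sealed_packet below 0.05 N and angular speed of sealed_packet above 8 rad/s).
It fails at once if the tape, the date stamp or the cutter is moved by more than 25 mm (distance of any of tape, date_stamp, cutter from where it was at the start of the episode above 0.025 m).
It also fails if it takes over 72 s, if anything falls off the work surface, if the arm or the gripper's body presses on something with over 40 N, if the wrist force passes 120 N, or if a joint passes its speed limit or range.

ROBOT

A 6-joint arm with a two-finger parallel gripper is mounted at the origin on a cart in front of the work surface, level with it; the furniture and walls round the work are solid. World frame = base frame: x ahead of the robot, y to its left, z up, the work surface at z = 0. Lengths are in mm, angles in degrees, forces in N, time in s.
With the tool pointing down it reaches from about 300 to 850 mm from the base axis. Payload 4.2 kg.
Tool frame: the origin (TCP) lies midway between the tips of the shut fingers; the grasp point (between the pads) lies 19 mm behind it; x points along the fingers, y is the direction in which the jaws open and shut, and the axes are right-handed (so a half turn about x gives the same grasp; the last joint's range is limited). The gripper opens to 91 mm and grips with 3 to 60 N. Pads are 32 mm wide; open, the fingers measure 118 mm over their backs; the gripper's body (76 mm by 178 mm) begins 60 mm behind the grasp point.
Start: joints at [71.448, 18.312, 89.639, -0, 72.044, -1.146], TCP at [172.013, 548.685, 213.976] pointing down, gripper open.
Joint ranges: [-177.97, 177.97], [-48.28, 115.42], [12.27, 149.76], [-77.06, 257.06], [2.81, 150.46], [-146.56, 146.56]. Speed limits (degrees/s): [147.25, 147.25, 180, 180, 180, 180].

INTERFACE

Orientations are given as [roll, pitch, yaw] about the fixed x, y, z axes, in that order (R = Rz(yaw) Ry(pitch) Rx(roll)).
In Python, from workcell import * gives the robot as it stands.
- The arm moves only by the shell command python3 -m handwheel 'ROWS' [FORCE]. ROWS is a JSON object of lists of equal length, an entry for each row: "gripper": the closure, from 0 (fully open) to 1 (shut); "offset": the shift along the tool's x, y, z in mm, a list of three; "rot": the turn, a rotation vector about the tool's x, y, z in degrees, a list of three. A call has 1 to 5 rows; each row is the pose to reach, as a shift and turn from the pose commanded when the call began, along the tool's axes at that moment; what a row does not reach only later rows make up. A row lasts 1/12 s, in which the tool goes at most 41.7 mm and 7.16 degrees, less where a joint would pass 70% of its speed; a pose out of reach is approached as far as the arm can. A call with a gripper value outside its range is refused whole. The fingers move at their own pace and stop on an object; FORCE is the grip in N (left out, the last holds). Time passes only in rows, so rows that repeat a pose let the fingers close. It gives the time, the measured TCP pose, the force and the opening at its end, in the units of the state.
- state(): the state, without advancing time (a new reading comes with each control period).
- grab_frame(name): name is "scene" or "top"; returns the picture (400x640x3 uint8, red, green, blue); there is no depth.
- camera_params(name): a dict with "fx", "fy", "cx", "cy" (pixels), "position" and "attitude" of the camera in the world. Camera axes: x right, y up, looking along -z (the intrinsics and any distortion apply to the point x, -y, -z); pixel columns grow to the right and rows downward; lengths in mm; the calibration is good to about 2 mm. A picture is of the moment at which its call begins. camera_params takes no time and is no camera call.
- job_done(): hands the job in, once; it reports no verdict.
The state is a dict: "time_s": time; "qpos": joint angles; "qvel": joint speeds; "effort": joint torques, N m; "ee_pos": TCP position; "ee_rot": TCP orientation; "force": force on the tool from outside, world axes, zero at the start; "torque": the same for the moment, N m; "gripper_width": finger opening in mm.
Only numpy, scipy, OpenCV 4.12 (cv2) and the standard library are available. Lean on these libraries where they do the work, as an engineer would, in place of code of your own. Each camera call takes 0.05 s, during which the arm holds its last target.

## Working session

There is one attempt and no reset: what is moved stays moved. The work goes in short steps, Python scripts to look and compute and a shell command to move; the robot and the scene stay as the last step left them, time stands still between calls to the robot, and variables do not carry over. Pictures are saved under pics/ and viewed, and the job is handed in when it is done.

```bash
ls; mkdir -p pics
python3 - <<'E'
from workcell import *
import cv2
for n in("scene","top"):
    print(n,camera_params(n)); cv2.imwrite(f"pics/{n}0.png",grab_frame(n)[:,:,::-1])
print(state())
E
```

```text
pics
scene {'fx': 395.89198314474345, 'fy': 395.89198314474345, 'cx': 319.4015386854433, 'cy': 200.22429370764954, 'position': array([ -67.25042682, 1314.71271341,  752.95395867]), 'attitude': array([  63.4988154 ,   -0.25583616, -152.80731867])}
top {'fx': 519.3637760487001, 'fy': 519.3637760487001, 'cx': 310.4818245979134, 'cy': 200.16895245563742, 'position': array([ 428.11504514,  151.99589986, 1889.96125809]), 'attitude': array([  4.05959321,  -0.46053256, -88.79105147])}
{'time_s': 0.1, 'qpos': array([ 7.14495999e+01,  1.83491552e+01,  8.96983701e+01,  6.12010196e-04,
        7.20432299e+01, -1.14703453e+00]), 'qvel': array([-0.01795892, -0.18835948, -0.15446323,  0.08840536,  0.07992303,
        0.07936505]), 'effort': array([-1.47997125e-03, -4.13338709e+01, -2.32506055e+01,  7.27252266e-02,
        4.22203413e-02, -5.28374767e-05]), 'ee_pos': array([171.84824244, 548.26125205, 213.19963273]), 'ee_rot': array([ -91.51439551,   89.90924292, -108.91795025]), 'force': array([ 0.01864424, -0.78049779, -0.05533882]), 'torque': array([ 0.00914537, -0.05729177,  0.01094254]), 'gripper_width': 91.39417775358771}
```

View pics/scene0.png

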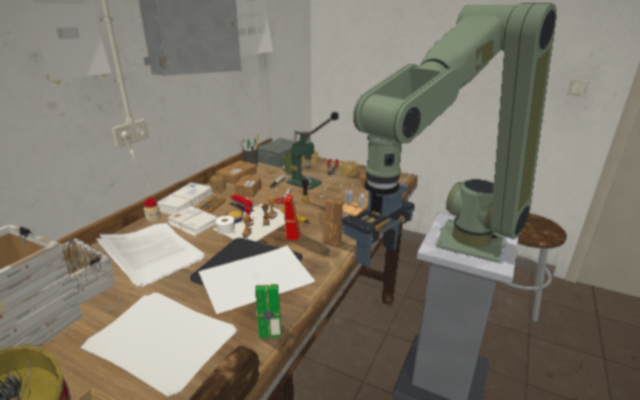

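View pics/top0.png

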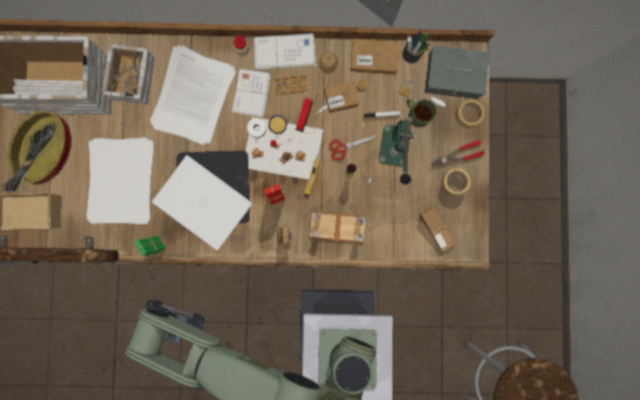

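```bash
cat > h.py <<'E'
import numpy as np, cv2
from scipy.spatial.transform import Rotation as R
from workcell import *
def pix2w(n,u,v,z):
    c=camera_params(n); r=R.from_euler('xyz',c['attitude'],degrees=True)
    d=r.apply([(u-c['cx'])/c['fx'],-(v-c['cy'])/c['fy'],-1]); p=c['position']
    return p+d*(z-p[2])/d[2]
def w2pix(n,P):
    c=camera_params(n); r=R.from_euler('xyz',c['attitude'],degrees=True)
    q=r.inv().apply(np.atleast_2d(P)-c['position'])
    return np.c_[c['cx']+c['fx']*q[:,0]/-q[:,2], c['cy']+c['fy']*-q[:,1]/-q[:,2]]
def crop(n,u0,v0,u1,v1,s,out,img=None):
    im=grab_frame(n) if img is None else img
    o=cv2.resize(im[v0:v1,u0:u1],None,fx=s,fy=s,interpolation=cv2.INTER_CUBIC)[:,:,::-1].copy()
    for u in range((u0+9)//10*10,u1,10):
        cv2.putText(o,str(u),(int((u-u0)*s),9),0,.3,(255,0,0),1); cv2.line(o,(int((u-u0+.5)*s),10),(int((u-u0+.5)*s),14),(255,0,0),1)
    for v in range((v0+9)//10*10,v1,10):
        cv2.putText(o,str(v),(0,int((v-v0+.5)*s)+3),0,.3,(255,0,0),1); cv2.line(o,(22,int((v-v0+.5)*s)),(27,int((v-v0+.5)*s)),(255,0,0),1)
    cv2.imwrite('pics/'+out,o)
E
python3 - <<'E'
from h import *
t=cv2.imread('pics/top0.png')[:,:,::-1]; s=cv2.imread('pics/scene0.png')[:,:,::-1]
crop('top',260,180,460,260,4,'c1.png',t)
crop('scene',220,150,380,260,5,'c2.png',s)
for u,v in((338,227),(437,229),(285,236),(274,194),(351,169),(405,179)): print(u,v,pix2w('top',u,v,30))
E
```

```text
338 227 [466.30270264  39.34204639  30.        ]
437 229 [ 466.68828934 -315.60821118   30.        ]
285 236 [430.17626496 228.11612769  30.        ]
274 194 [579.77717555 271.29516831  30.        ]
351 169 [676.29356112  -3.94683157  30.        ]
405 179 [ 644.3083047  -199.32183152   30.        ]
```

View pics/c1.png

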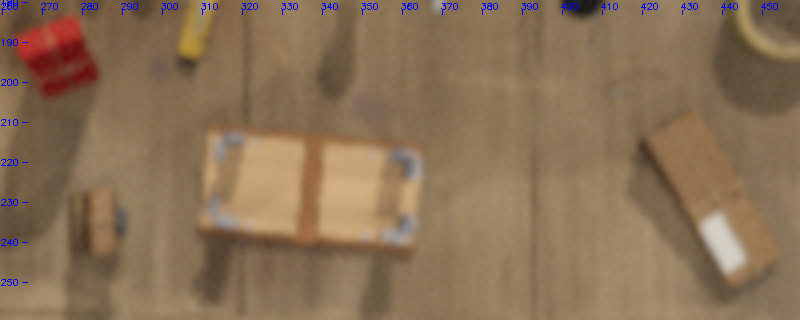

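View pics/c2.png

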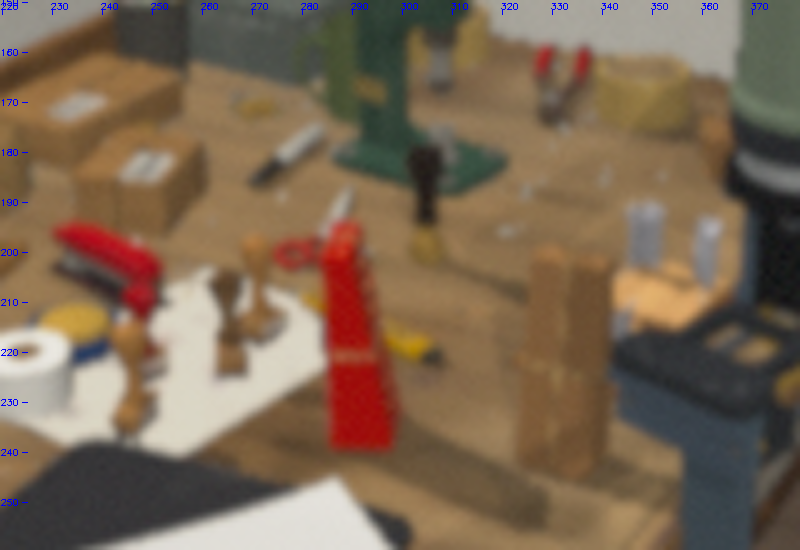

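```bash
cat >> h.py <<'E'
def tool():
    s=state(); return s['ee_pos'],R.from_euler('xyz',s['ee_rot'],degrees=True),s
def go(P=None,X=None,Y=None):
    """needed offset (tool axes) and rotvec (tool axes) to TCP P, tool x axis along X, jaw axis Y"""
    p,r,s=tool()
    if X is not None:
        X=np.array(X,float);X/=np.linalg.norm(X);Y=np.array(Y,float);Y-=X*(X@Y);Y/=np.linalg.norm(Y)
        best=None
        for sg in(1,-1):
            T=R.from_matrix(np.c_[X,sg*Y,np.cross(X,sg*Y)]); rv=(r.inv()*T).as_rotvec(degrees=True)
            print('rot',sg,rv.round(1),'n',np.linalg.norm(rv).round(1))
    if P is not None: print('off',r.inv().apply(np.array(P)-p).round(1))
    print('pos',p.round(1)); print(r.as_matrix().round(3).tolist()); print('q',s['qpos'].round(1),'F',s['force'].round(1),'w',round(s['gripper_width'],1),'t',s['time_s'])
E
python3 - <<'E'
from h import *
c=[(420,215),(433,208),(454,244),(441,251)]
W=np.array([pix2w('top',u,v,33)[:2] for u,v in c]);print(W.round(0).tolist(),W.mean(0))
for i in range(4): print(np.linalg.norm(W[i]-W[(i+1)%4]).round(1), np.degrees(np.arctan2(*(W[(i+1)%4]-W[i])[::-1])).round(1))
go([350,-100,250],[0,0,-1],[1,0,0])
E
```

```text
[[515.0, -254.0], [542.0, -300.0], [414.0, -376.0], [389.0, -329.0]] [ 464.99280628 -314.78744658]
53.4 -60.7
148.0 -149.2
53.1 119.1
147.8 30.9
rot 1 [72.6  0.1  0.1] n 72.6
rot -1 [-1.074e+02 -1.000e-01  1.000e-01] n 107.4
off [ -35.9 -565.4  363.9]
pos [171.8 548.3 213.2]
[[-0.001, 0.299, 0.954], [-0.001, 0.954, -0.299], [-1.0, -0.002, -0.0]]
q [71.4 18.3 89.7  0.  72.  -1.1] F [ 0.  -0.8 -0.1] w 91.4 t 0.1
```

```bash
python3 -m handwheel '{"gripper":[0,0,0,0,0],"offset":[[-7,-32,24],[-15,-64,48],[-22,-96,72],[-30,-128,96],[-37,-160,120]],"rot":[[7,0,0],[14,0,0],[21,0,0],[28,0,0],[35,0,0]]}' 20
python3 - <<'E'
from h import *
go([400,-100,250],[0,0,-1],[0.51,-.86,0])
E
```

```text
time_s: 0.52
ee_pos: [238.6, 358.2, 250.9]
ee_rot: [-55.3, 90.0, -108.0]
force: [0.2, -0.1, 0.4]
gripper_width: 91.4
rot 1 [96.6  0.   0. ] n 96.6
rot -1 [-83.4  -0.    0. ] n 83.4
off [   1.2 -149.3  462.2]
pos [238.6 358.2 250.9]
[[-0.0, 0.795, 0.606], [-0.001, 0.606, -0.795], [-1.0, -0.001, 0.0]]
q [ 54.8   3.7 103.   -0.   73.3  17.5] F [ 0.2 -0.1  0.4] w 91.4 t 0.5167
```

```bash
python3 -m handwheel '{"gripper":[0,0,0,0,0],"offset":[[0,-12,39],[0,-24,78],[0,-36,117],[0,-48,156],[0,-60,195]],"rot":[[7,0,0],[14,0,0],[21,0,0],[28,0,0],[35,0,0]]}'
python3 - <<'E'
from h import *
s=grab_frame('scene'); crop('scene',280,130,440,250,5,'c3.png',s)
go([464,-316,150],[0,0,-1],[0.51,-.86,0])
E
```

```text
time_s: 0.93
ee_pos: [309.9, 167.1, 250.9]
ee_rot: [112.0, 90.0, 24.3]
force: [1.2, -0.2, 0.6]
gripper_width: 91.4
rot 1 [60.9  0.3 -0.3] n 60.9
rot -1 [-119.1    0.4    0.3] n 119.1
off [104.3 138.2 479.7]
pos [312.3 160.3 250.8]
[[0.002, 1.0, 0.028], [-0.007, 0.028, -1.0], [-1.0, 0.002, 0.007]]
q [ 25.7  -4.  110.7  -0.4  73.3  24.2] F [-0.3 -2.5  0.4] w 91.1 t 0.9833
```

View pics/c3.png

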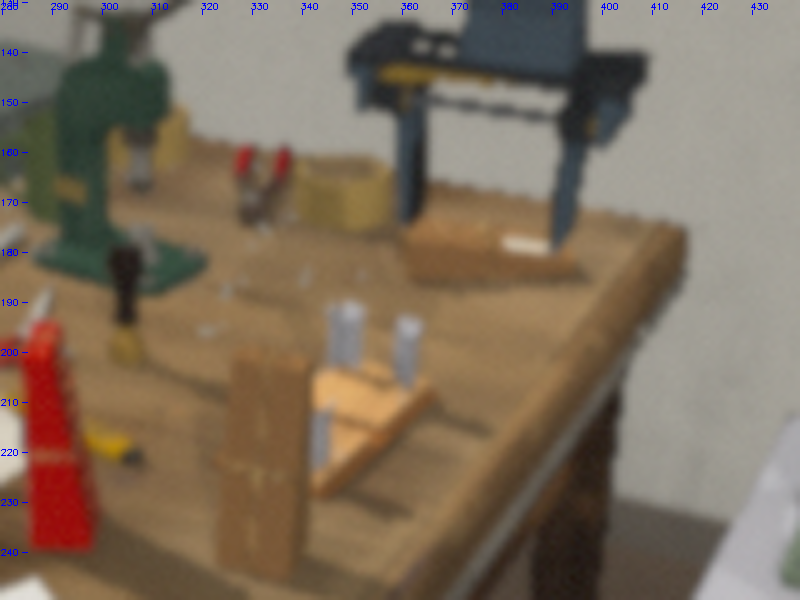

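```bash
cat >> h.py <<'E'
def wedge(ctr,yaw,flip=False,z0=0):
    # plain packet corner pts (8): flat bottom z0
    c,s=np.cos(yaw),np.sin(yaw); P=[]
    for x,y,z in [(78,28,0),(78,-28,0),(-78,-28,0),(-78,28,0),(78,28,46),(78,-28,46),(-78,-28,20),(-78,28,20)]:
        P.append([ctr[0]+c*x-s*y,ctr[1]+s*x+c*y,z+z0])
    return np.array(P)
def overlay(n,img,boxes,u0,v0,u1,v1,s,out):
    o=cv2.resize(img[v0:v1,u0:u1],None,fx=s,fy=s,interpolation=cv2.INTER_CUBIC)[:,:,::-1].copy()
    for B in boxes:
        q=((w2pix(n,B)-[u0,v0]+.5)*s).astype(int)
        for i,j in [(0,1),(1,2),(2,3),(3,0),(4,5),(5,6),(6,7),(7,4),(0,4),(1,5),(2,6),(3,7)]:
            cv2.line(o,tuple(map(int,q[i])),tuple(map(int,q[j])),(0,0,255) if min(i,j)>=4 else (0,255,0),1)
    cv2.imwrite('pics/'+out,o)
def box(ctr,yaw,L,W,z0,z1):
    c,s=np.cos(yaw),np.sin(yaw)
    return np.array([[ctr[0]+c*x*L/2-s*y*W/2,ctr[1]+s*x*L/2+c*y*W/2,z] for z in(z0,z1) for x,y in((1,1),(1,-1),(-1,-1),(-1,1))])
E
python3 - <<'E'
from h import *
c=[(420,215,46),(433,208,46),(454,244,20),(441,251,20)]
W=np.array([pix2w('top',*k)[:2] for k in c]);print(W.mean(0)); d=(W[0]+W[1]-W[2]-W[3]);print(np.degrees(np.arctan2(d[1],d[0])))
c=[(312,212),(366,217),(363,242),(310,237)]
V=np.array([pix2w('top',*k,8)[:2] for k in c]);print(V,V.mean(0)); d=(V[0]+V[3]-V[1]-V[2]);a=np.arctan2(d[1],d[0]);print(np.degrees(a),np.linalg.norm(d)/2)
t=cv2.imread('pics/top0.png')[:,:,::-1]; s=grab_frame('scene')
B=[wedge(W.mean(0),np.radians(30.4)),box(V.mean(0),a,196,100,0,8),box(V.mean(0),a,164,64,16,70)]
overlay('top',t,B,300,190,460,260,5,'o1.png')
overlay('scene',s,B,290,150,420,240,6,'o2.png')
E
```

```text
[ 464.5482213  -315.05258591]
33.04303325457511
[[519.08471944 133.27722545]
 [505.14337683 -62.95834109]
 [414.51947925 -53.3285435 ]
 [428.50299133 138.61559531]] [466.81264171  38.90148405]
85.88534681879788 194.59141884723752
```

View pics/o1.png

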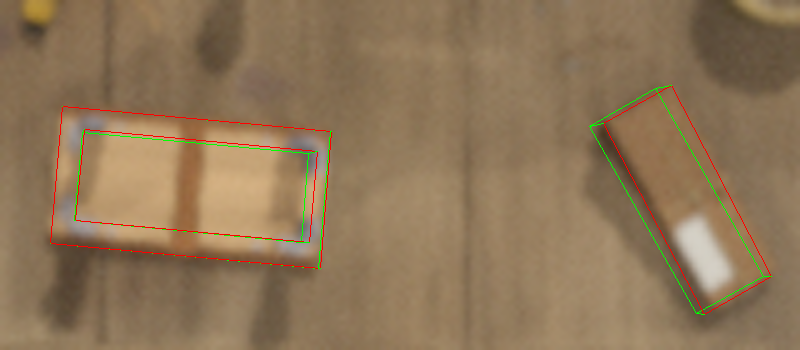

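View pics/o2.png

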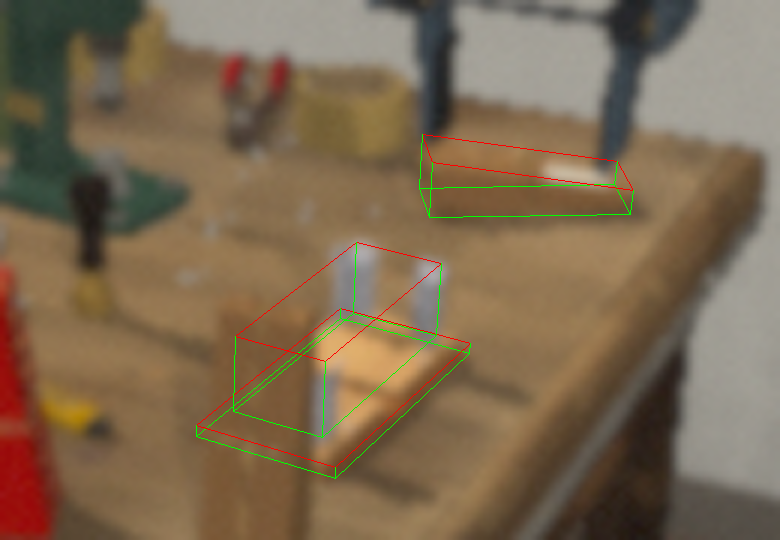

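```bash
cat >> h.py <<'E'
def edge(img,n,A,B,rng=6,show=False):
    """mean offset (px along normal to the left-of-AB in image) of strongest gradient along segment A-B (world pts)"""
    g=cv2.GaussianBlur(img,(0,0),0.7).astype(float)
    a,b=w2pix(n,[A,B]); d=(b-a)/np.linalg.norm(b-a); nn=np.array([-d[1],d[0]])
    ks=np.arange(-rng,rng+.01,.25); prof=[]
    for k in ks:
        pts=np.array([a+(b-a)*t+nn*k for t in np.linspace(.1,.9,60)],np.float32)
        prof.append(cv2.remap(g.astype(np.float32),pts[None,:,0].copy(),pts[None,:,1].copy(),1)[0].mean(0))
    G=np.abs(np.gradient(np.array(prof),axis=0)).sum(1)
    i=np.argsort(-G); return [(ks[j],round(float(G[j]),1)) for j in range(1,len(G)-1) if G[j]>=G[j-1] and G[j]>G[j+1] and G[j]>.35*G.max()], nn
E
python3 - <<'E'
from h import *
t=cv2.imread('pics/top0.png')[:,:,::-1].copy(); s=cv2.imread('pics/scene0.png')[:,:,::-1].copy(); s2=grab_frame('scene')
C=np.array([466.8,38.9]);a=np.radians(85.9)
b=box(C,a,196,100,8,8)
for i in range(4): print('cr top',i,b[i][:2].round(),b[(i+1)%4][:2].round(),edge(t,'top',b[i],b[(i+1)%4]))
for i in range(4): print('cr sc',i,edge(s2,'scene',b[i],b[(i+1)%4]))
w=wedge([464.5,-315],np.radians(31))
for i,j in((4,5),(5,6),(6,7),(7,4),(0,1),(1,2),(2,3),(3,0)): print('pl',i,edge(t,'top',w[i],w[j]),)
E
```

```text
cr top 0 [424. 140.] [524. 133.] ([(np.float64(-0.25), 10.2), (np.float64(2.75), 3.7)], array([0.99572133, 0.09240685]))
cr top 1 [524. 133.] [510. -62.] ([(np.float64(1.5), 10.4)], array([-0.09283213,  0.99568177]))
cr top 2 [510. -62.] [410. -55.] ([(np.float64(0.25), 8.3), (np.float64(0.75), 8.4), (np.float64(4.0), 6.6)], array([-0.99637934, -0.08501891]))
cr top 3 [410. -55.] [424. 140.] ([(np.float64(2.0), 17.2)], array([ 0.0927562 , -0.99568885]))
cr sc 0 ([(np.float64(-5.25), 0.6), (np.float64(-1.5), 1.4), (np.float64(0.75), 0.7), (np.float64(2.25), 0.6), (np.float64(3.75), 0.9), (np.float64(4.25), 0.9)], array([ 0.28881385, -0.95738527]))
cr sc 1 ([(np.float64(-3.0), 1.3), (np.float64(1.25), 3.0)], array([0.63131802, 0.77552405]))
cr sc 2 ([(np.float64(-0.75), 2.5), (np.float64(1.25), 3.1), (np.float64(3.5), 6.1)], array([-0.25740908,  0.96630252]))
cr sc 3 ([(np.float64(2.0), 15.7)], array([-0.67724284, -0.73575957]))
pl 4 ([(np.float64(-2.0), 2.5), (np.float64(0.75), 4.0)], array([0.50026426, 0.86587278]))
pl 5 ([(np.float64(-1.0), 2.3)], array([-0.88139066,  0.47238808]))
pl 6 ([(np.float64(-3.25), 4.8), (np.float64(0.5), 6.7), (np.float64(3.25), 9.7)], array([-0.50331764, -0.86410147]))
pl 7 ([(np.float64(1.75), 17.9)], array([ 0.8798351 , -0.47527906]))
pl 0 ([(np.float64(-1.0), 2.8), (np.float64(1.75), 2.0)], array([0.5002003 , 0.86590973]))
pl 1 ([(np.float64(-3.0), 2.4), (np.float64(5.25), 6.3)], array([-0.86182825,  0.50720022]))
pl 2 ([(np.float64(-4.0), 5.2), (np.float64(-0.25), 6.2), (np.float64(2.75), 10.1)], array([-0.50325719, -0.86413668]))
pl 3 ([(np.float64(3.75), 18.0)], array([ 0.86267597, -0.50575702]))
```

```bash
python3 -m handwheel '{"gripper":[0,0,0,0,0],"offset":[[0,9,37],[0,18,75],[0,27,113],[0,36,150],[0,45,188]],"rot":[[6,0,0],[12,0,0],[18,0,0],[24,0,0],[30,0,0]]}'
python3 - <<'E'
from h import *
go([466,-317.5,150],[0,0,-1],[0.515,-.857,0])
E
```

```text
time_s: 1.5
ee_pos: [363.8, -16.8, 250.9]
ee_rot: [-174.5, 89.9, 68.0]
force: [-0.0, 0.9, -0.7]
gripper_width: 91.5
rot 1 [31.5 -0.1  0. ] n 31.5
rot -1 [-1.485e+02 -0.000e+00 -1.000e-01] n 148.5
off [100.7 229.3 219.7]
pos [363.8 -16.8 250.9]
[[0.0, 0.887, -0.461], [0.001, -0.461, -0.887], [-1.0, -0.0, -0.001]]
q [-4.500e+00 -2.700e+00  1.095e+02  1.000e-01  7.320e+01  2.290e+01] F [-0.   0.9 -0.7] w 91.5 t 1.5
```

```bash
python3 -m handwheel '{"gripper":[0,0,0,0,0],"offset":[[0,28,27],[0,57,54],[0,86,82],[10,115,110],[25,143,137]],"rot":[[5,0,0],[10,0,0],[15,0,0],[20,0,0],[25,0,0]]}'; python3 -m handwheel '{"gripper":[0,0,0,0],"offset":[[20,34,14],[40,62,25],[60,80,32],[60,80,32]],"rot":[[4,0,0],[6.5,0,0],[6.5,0,0],[6.5,0,0]]}';python3 - <<'E'
from h import *
t=grab_frame('top'); s=grab_frame('scene')
crop('top',390,180,480,260,8,'c4.png',t)
crop('scene',330,120,430,200,8,'c5.png',s)
go([466,-317.5,100],[0,0,-1],[0.515,-.857,0])
E
```

```text
time_s: 1.92
ee_pos: [429.7, -205.2, 226.5]
ee_rot: [130.3, 89.8, -12.2]
force: [0.3, -0.3, 0.8]
gripper_width: 91.2
time_s: 2.25
ee_pos: [451.1, -287.6, 161.2]
ee_rot: [-62.4, 89.6, 148.7]
force: [-0.2, 0.8, 0.1]
gripper_width: 91.3
rot 1 [0.2 0.  0.2] n 0.3
rot -1 [-1.798e+02 -3.000e-01  1.000e-01] n 179.8
off [64.6 35.1  3.9]
pos [ 451.3 -285.6  164.7]
[[-0.002, 0.518, -0.855], [0.003, -0.855, -0.518], [-1.0, -0.004, 0.001]]
q [-33.6  16.9  99.2   0.1  64.1  25.2] F [-0.1  0.8  0.8] w 91.2 t 2.35
```

View pics/c4.png

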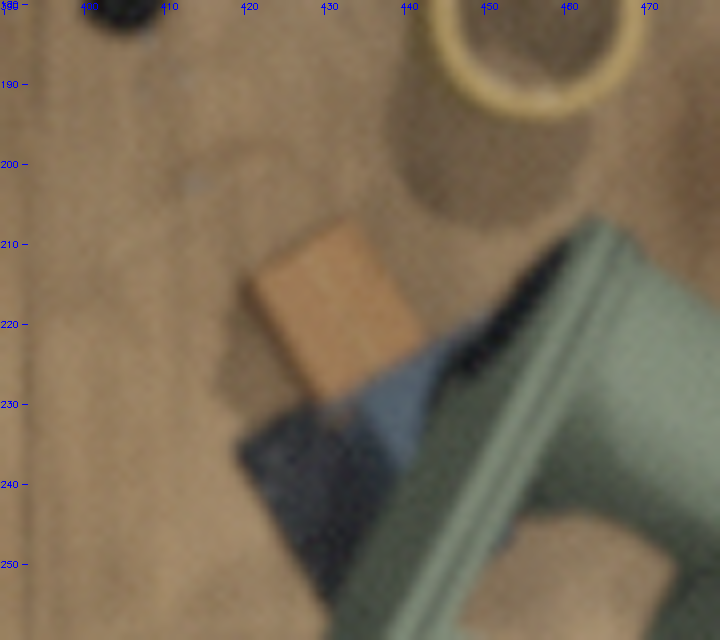

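View pics/c5.png

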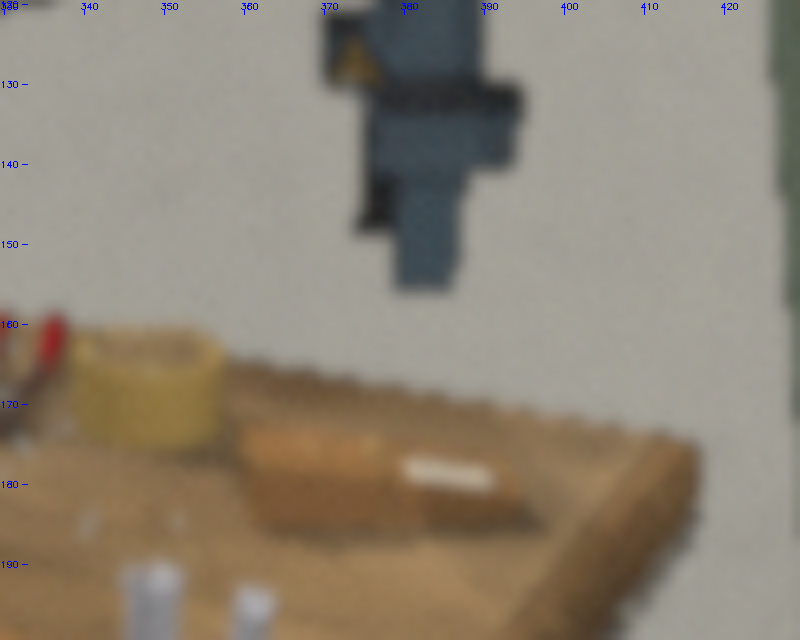

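The close crops confirm the plain packet: label on its slope at scene (385,178), thick end on the left (scene 361,180), so the thick end points towards +x/+y. The hand is above it with the jaws across the width.

```bash
python3 -m handwheel '{"gripper":[0,0,0],"offset":[[30,18,2],[55,35,4],[55,35,4]],"rot":[[0,0,0],[0,0,0],[0,0,0]]}';python3 - <<'E'
from h import *
go([466,-317.5,4],[0,0,-1],[0.515,-.857,0])
E
```

```text
time_s: 2.6
ee_pos: [465.5, -317.8, 108.1]
ee_rot: [-67.3, 89.7, 143.9]
force: [-0.3, -0.3, -1.6]
gripper_width: 90.7
rot 1 [0.2 0.1 0.2] n 0.3
rot -1 [-179.8   -0.4    0.2] n 179.8
off [104.1   0.4  -0.8]
pos [ 465.5 -317.8  108.1]
[[-0.004, 0.518, -0.855], [0.003, -0.855, -0.518], [-1.0, -0.004, 0.002]]
q [-35.5  22.4  99.8   0.   58.   23.3] F [-0.3 -0.3 -1.6] w 90.7 t 2.6
```

```bash
python3 -m handwheel '{"gripper":[0,0,0,0,0],"offset":[[35,0,0],[68,0,0],[90,0,0],[101,0,0],[104,0,0]],"rot":[[0,0,0],[0,0,0],[0,0,0],[0,0,0],[0,0,0]]}'; python3 -m handwheel '{"gripper":[0.3,0.5,0.5,0.5,0.5],"offset":[[0,0,0],[0,0,0],[0,0,0],[0,0,0],[0,0,0]],"rot":[[0,0,0],[0,0,0],[0,0,0],[0,0,0],[0,0,0]]}' 25
python3 - <<'E'
from h import *
s=grab_frame('scene')
crop('scene',330,120,430,200,8,'c6.png',s)
go([465,-317.5,4],[0,0,-1],[0.515,-.857,0])
E
```

```text
time_s: 3.02
ee_pos: [465.5, -317.3, 6.7]
ee_rot: [-78.8, 89.9, 132.4]
force: [0.1, 0.2, 0.5]
gripper_width: 91.6
time_s: 3.43
ee_pos: [465.8, -319.2, 8.0]
ee_rot: [131.1, 89.9, -17.8]
force: [-0.7, 3.2, 2.0]
gripper_width: 60.8
rot 1 [ 0.1 -0.   0. ] n 0.1
rot -1 [-1.799e+02 -1.000e-01 -0.000e+00] n 179.9
off [ 3.7 -1.1 -0.4]
pos [ 465.3 -318.7    7.7]
[[-0.0, 0.516, -0.857], [0.001, -0.857, -0.516], [-1.0, -0.001, -0.0]]
q [-3.560e+01  2.920e+01  1.061e+02  1.000e-01  4.480e+01  2.330e+01] F [-1.6  2.7  2.6] w 56.5 t 3.4833
```

View pics/c6.png

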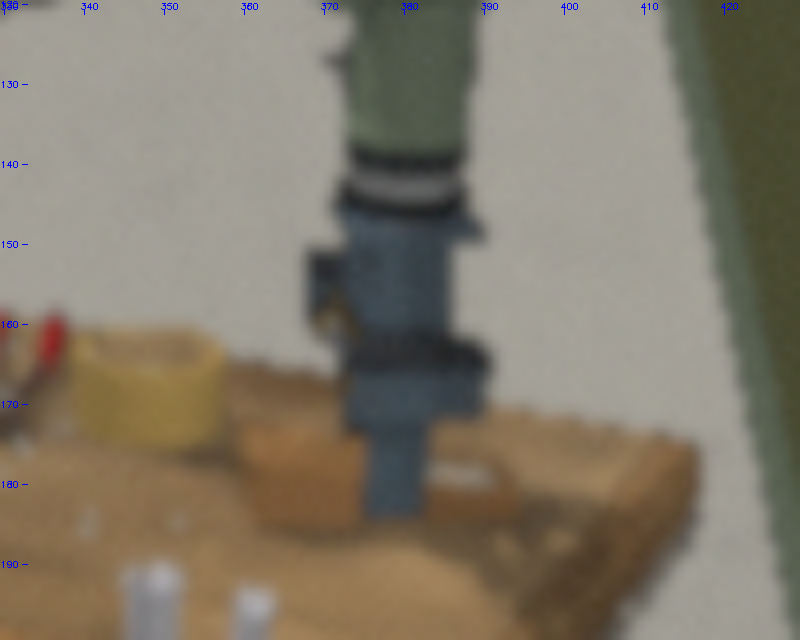

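```bash
python3 -m handwheel '{"gripper":[0.5,0.5,0.5,0.5,0.5],"offset":[[-10,0,0],[-40,0,0],[-78,0,0],[-110,-10,-2],[-122,-35,-8]],"rot":[[0,0,0],[0,0,0],[0,0,0],[-3,0,0],[-8,0,0]]}' 30; python3 -m handwheel '{"gripper":[0.5,0.5,0.5,0.5,0.5],"offset":[[0,-39,-9],[0,-77,-18],[0,-113,-26],[0,-150,-36],[0,-180,-52]],"rot":[[-6,0,0],[-12,0,0],[-18,0,0],[-24,0,0],[-30,0,0]]}'
python3 - <<'E'
from h import *
a=np.radians(85.9)
go([467.7,40,120],[0,0,-1],[np.sin(a),-np.cos(a),0])
E
```

```text
time_s: 3.9
ee_pos: [457.9, -288.9, 134.3]
ee_rot: [103.4, 89.3, -37.4]
force: [1.4, 0.6, -1.7]
gripper_width: 56.2
time_s: 4.32
ee_pos: [378.1, -110.9, 129.0]
ee_rot: [-83.8, 89.9, 165.5]
force: [1.2, -0.2, -3.3]
gripper_width: 55.8
rot 1 [-16.6  -0.    0.1] n 16.6
rot -1 [163.4   0.2   0. ] n 163.4
off [   9.    30.5 -172.8]
pos [ 378.1 -110.9  129. ]
[[-0.002, 0.936, -0.353], [0.0, -0.353, -0.936], [-1.0, -0.002, 0.0]]
q [-18.    6.8 118.8  -0.   54.5   2.7] F [ 1.2 -0.2 -3.3] w 55.8 t 4.3167
```

```bash
python3 -m handwheel '{"gripper":[0.5,0.5,0.5,0.5,0.5],"offset":[[0,7,-38],[0,13,-76],[0,20,-113],[0,26,-148],[0,30,-172]],"rot":[[-4,0,0],[-8,0,0],[-12,0,0],[-15,0,0],[-16.6,0,0]]}' ; python3 -m handwheel '{"gripper":[0.5,0.5],"offset":[[0,0,0],[0,0,0]],"rot":[[0,0,0],[0,0,0]]}'
python3 - <<'E'
from h import *
a=np.radians(85.9)
go([467.7,40,120],[0,0,-1],[np.sin(a),-np.cos(a),0])
t=grab_frame('top'); s=grab_frame('scene')
overlay('top',t,[wedge([467.7,40],a,z0=120)],290,190,390,260,8,'c7.png')
crop('scene',280,130,400,240,6,'c8.png',s)
E
```

```text
time_s: 4.73
ee_pos: [472.1, 40.0, 129.6]
ee_rot: [112.3, 89.9, 18.2]
force: [-0.4, -0.7, -2.5]
gripper_width: 56.0
time_s: 4.9
ee_pos: [470.7, 38.2, 129.1]
ee_rot: [-28.7, 90.0, -122.9]
force: [0.0, -0.8, -3.3]
gripper_width: 56.4
rot 1 [-0.1  0.   0. ] n 0.1
rot -1 [179.9   0.   -0. ] n 179.9
off [ 9.1 -3.1 -1.6]
pos [470.7  38.2 129.1]
[[-0.0, 0.997, -0.073], [-0.0, -0.073, -0.997], [-1.0, -0.0, 0.0]]
q [  3.3  13.5 110.   -0.   56.5   7.4] F [ 0.  -0.8 -3.3] w 56.4 t 4.9
```

View pics/c7.png

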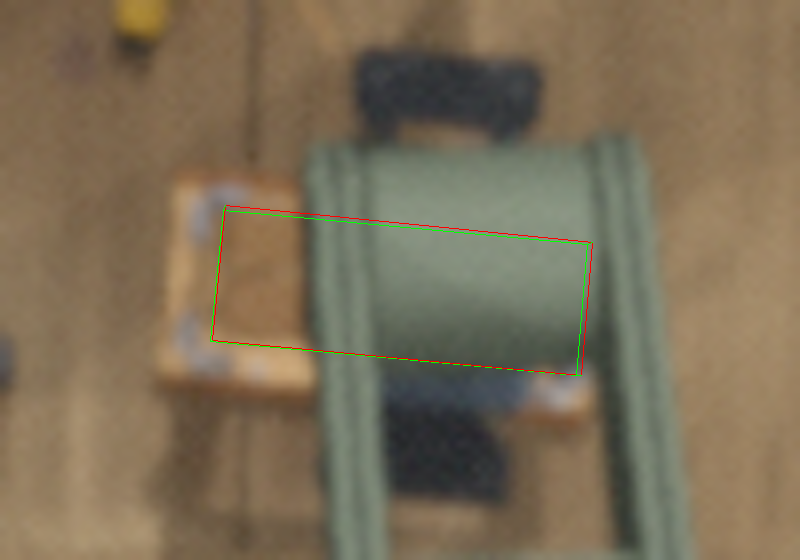

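View pics/c8.png

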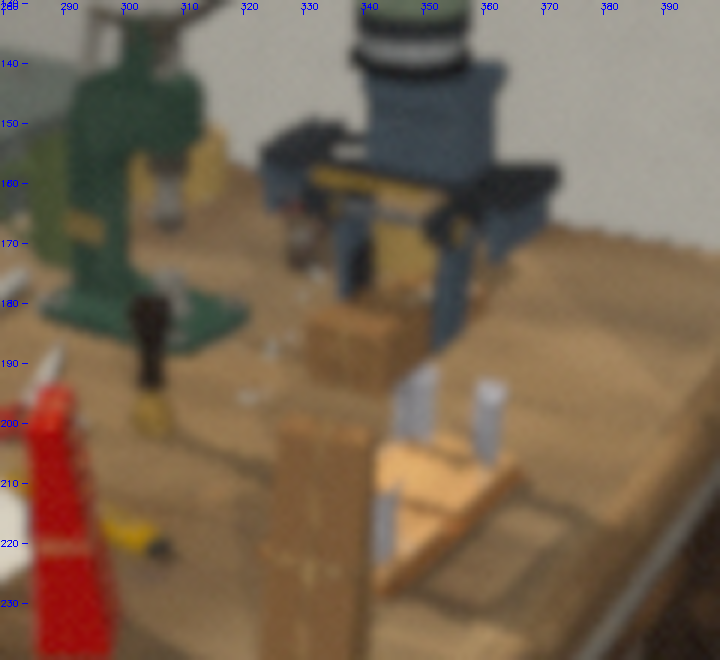

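```bash
python3 -m handwheel '{"gripper":[0.5,0.5,0.5,0.5],"offset":[[15,-3,-1],[32,-3,-1],[42,-3,-1],[42,-3,-1]],"rot":[[0,0,0],[0,0,0],[0,0,0],[0,0,0]]}'
python3 - <<'E'
from h import *
a=np.radians(85.9)
go([467.7,39,24],[0,0,-1],[np.sin(a),-np.cos(a),0])
t=grab_frame('top'); s=grab_frame('scene')
overlay('top',t,[wedge([467.7,40],a,z0=78),box([467.7,40],a,164,64,16,70)],290,190,390,260,8,'c9.png')
crop('scene',280,130,400,240,6,'c10.png',s)
E
```

```text
time_s: 5.33
ee_pos: [465.1, 37.3, 85.2]
ee_rot: [-80.3, 89.7, -174.7]
force: [-0.7, 0.6, -2.8]
gripper_width: 56.6
rot 1 [-0.3  0.   0.3] n 0.4
rot -1 [ 1.797e+02  5.000e-01 -1.000e-01] n 179.7
off [61.2  2.8 -1.9]
pos [465.1  37.3  85.2]
[[-0.005, 0.997, -0.077], [-0.0, -0.077, -0.997], [-1.0, -0.005, 0.001]]
q [  3.2  16.2 113.8  -0.   50.2   7.6] F [-0.7  0.6 -2.8] w 56.6 t 5.3333
```

View pics/c9.png

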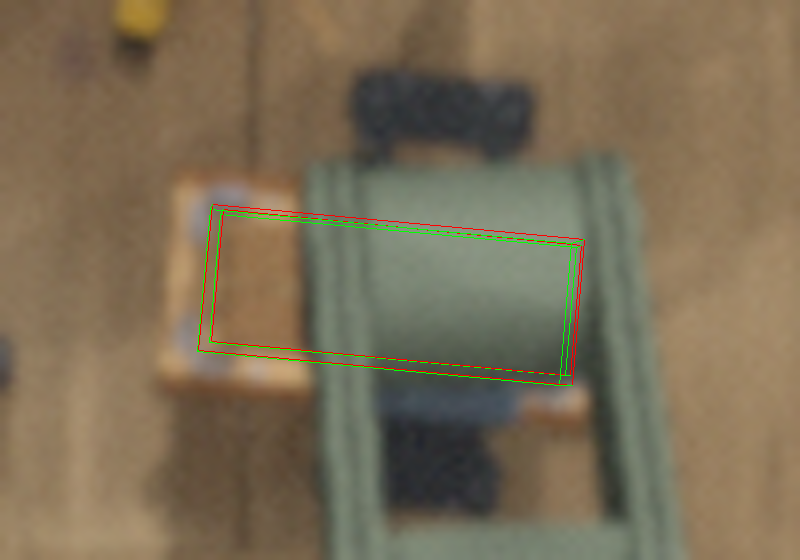

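View pics/c10.png

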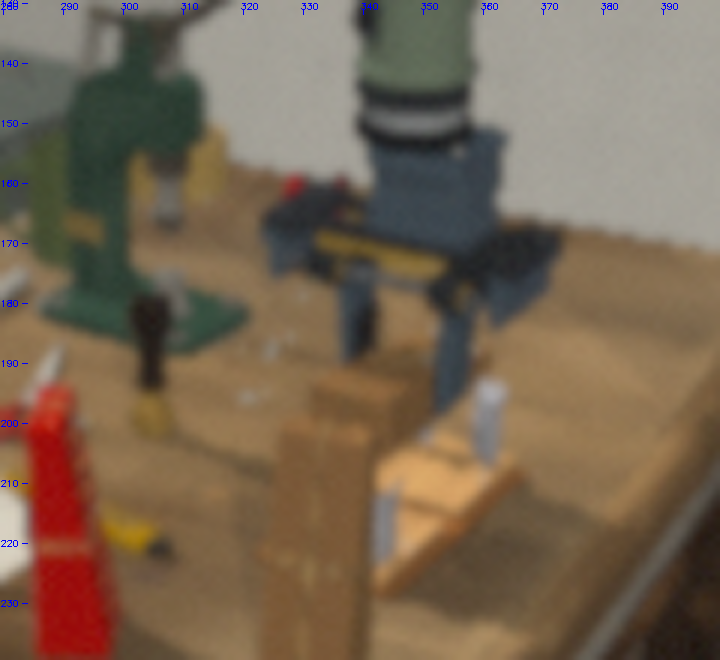

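```bash
python3 -m handwheel '{"gripper":[0.5,0.5,0.5,0.5],"offset":[[8,2,-1],[18,2,-1],[28,2,-1],[36,2,-1]],"rot":[[0,0,0],[0,0,0],[0,0,0],[0,0,0]]}'
python3 - <<'E'
from h import *
a=np.radians(85.9)
go([467.7,39,24],[0,0,-1],[np.sin(a),-np.cos(a),0])
E
```

```text
time_s: 5.77
ee_pos: [470.2, 39.3, 50.8]
ee_rot: [99.7, 89.9, 5.4]
force: [0.5, -0.2, -2.1]
gripper_width: 55.8
rot 1 [-0.2 -0.  -0.1] n 0.2
rot -1 [ 1.798e+02 -1.000e-01  0.000e+00] n 179.8
off [26.8 -2.5  0.5]
pos [470.2  39.3  50.8]
[[0.001, 0.997, -0.075], [0.0, -0.075, -0.997], [-1.0, 0.001, -0.0]]
q [  3.4  19.2 115.9   0.   44.9   7.7] F [ 0.5 -0.2 -2.1] w 55.8 t 5.7667
```

No contact at the angles; lower the rest.

```bash
python3 -m handwheel '{"gripper":[0.5,0.5,0.5,0.5,0.5],"offset":[[8,-1,0],[15,-1,0],[21,-1,0],[25,-1,0],[25,-1,0]],"rot":[[0,0,0],[0,0,0],[0,0,0],[0,0,0],[0,0,0]]}'
python3 - <<'E'
from h import *
a=np.radians(85.9)
go([467.7,39,24],[0,0,-1],[np.sin(a),-np.cos(a),0])
s=grab_frame('scene');crop('scene',280,130,400,240,6,'c11.png',s)
overlay('top',grab_frame('top'),[wedge([467.7,40],a,z0=16)],290,190,390,260,8,'c12.png')
E
```

```text
time_s: 6.18
ee_pos: [468.6, 39.6, 25.4]
ee_rot: [-91.6, 90.0, 174.1]
force: [-0.2, -0.7, -3.2]
gripper_width: 55.7
rot 1 [-0.2 -0.   0. ] n 0.2
rot -1 [1.798e+02 1.000e-01 0.000e+00] n 179.8
off [ 1.4 -0.8  0.6]
pos [468.6  39.6  25.4]
[[-0.001, 0.997, -0.075], [0.0, -0.075, -0.997], [-1.0, -0.001, -0.0]]
q [  3.4  21.3 117.6   0.   41.2   7.7] F [-0.2 -0.7 -3.2] w 55.7 t 6.1833
```

View pics/c11.png

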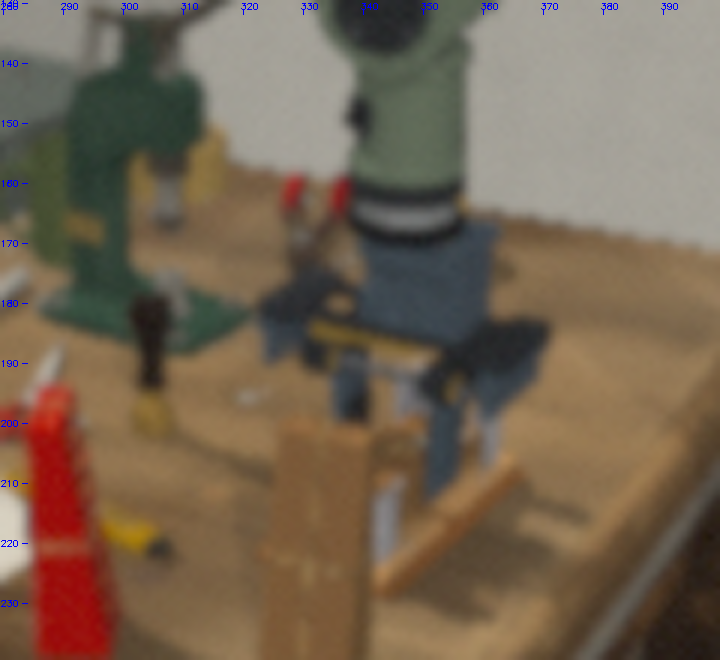

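View pics/c12.png

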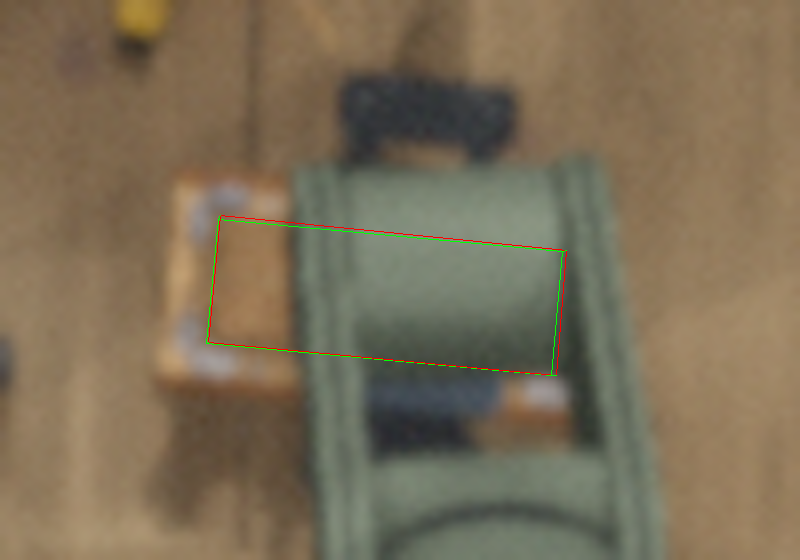

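```bash
python3 -m handwheel '{"gripper":[0.5,0.5,0.5],"offset":[[1.5,0,0],[3,0,0],[3,0,0]],"rot":[[0,0,0],[0,0,0],[0,0,0]]}' ;python3 -m handwheel '{"gripper":[0.3,0.2,0.1,0,0],"offset":[[0,0,0],[0,0,0],[0,0,0],[0,0,0],[0,0,0]],"rot":[[0,0,0],[0,0,0],[0,0,0],[0,0,0],[0,0,0]]}'; python3 -m handwheel '{"gripper":[0,0,0,0,0],"offset":[[-10,0,0],[-35,0,0],[-70,0,0],[-110,0,0],[-150,0,0]],"rot":[[0,0,0],[0,0,0],[0,0,0],[0,0,0],[0,0,0]]}'
```

```text
time_s: 6.53
ee_pos: [469.2, 39.3, 23.5]
ee_rot: [76.3, 89.9, -18.0]
force: [-0.4, -2.4, 2.7]
gripper_width: 55.7
time_s: 6.95
ee_pos: [468.7, 39.7, 22.9]
ee_rot: [158.0, 90.0, 63.7]
force: [-0.3, 0.7, 0.7]
gripper_width: 86.0
time_s: 7.37
ee_pos: [467.9, 39.6, 174.2]
ee_rot: [-89.4, 89.9, 176.3]
force: [0.5, 0.5, 0.2]
gripper_width: 91.4
```

Run:
```python
from h import *
a=np.radians(85.9)
t=grab_frame('top')
crop('top',260,190,380,260,6,'c13.png',t)
crop('scene',280,150,380,250,6,'c14.png')
```

```text
(no output)
```

View pics/c13.png

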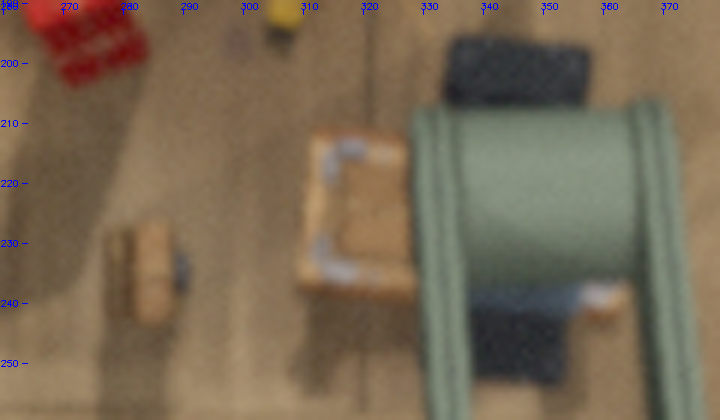

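View pics/c14.png

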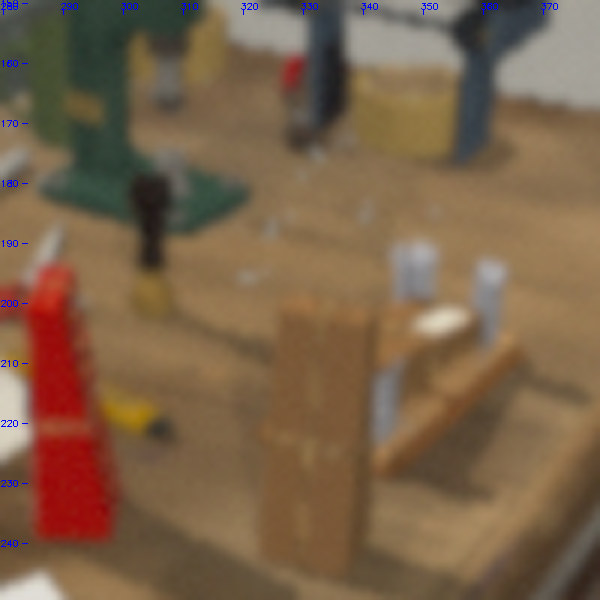

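```bash
cat >> h.py <<'E'
SL=np.array([(78,28,16.5),(78,-28,16.5),(-78,-28,16.5),(-78,28,16.5),(78,28,-29.5),(78,-28,-29.5),(-78,-28,-3.5),(-78,28,-3.5)],float)
def sealed(mid,X,Z,pts=SL):
    X=np.array(X,float);X/=np.linalg.norm(X);Z=np.array(Z,float);Z-=X*(X@Z);Z/=np.linalg.norm(Z)
    return np.array(mid)+pts@np.array([X,np.cross(Z,X),Z])
E
python3 - <<'E'
from h import *
t=cv2.imread('pics/top0.png')[:,:,::-1].copy()
t=grab_frame('top');s=grab_frame('scene')
p=pix2w('top',284,234.7,156);print(p)
ya=np.radians(-91-3)
n=np.array([np.cos(ya),np.sin(ya),0])
mid=p.copy();mid[2]=78; mid-=n*6.5
print(mid,w2pix('top',[mid+n*20]))
B=sealed(mid,[0,0,-1],n)
overlay('top',t,[B],260,200,320,260,12,'o3.png');overlay('scene',s,[B],290,170,370,260,8,'o4.png')
for i,j in((2,3),(3,7),(7,6),(6,2)): print(i,j,edge(t,'top',B[i],B[j],4))
E
```

```text
[434.2838737  226.39370713 156.        ]
[434.73729078 232.87787345  78.        ] [[288.82341819 235.15338965]]
2 3 ([(np.float64(0.25), 8.4)], array([0.99559374, 0.09377152]))
3 7 ([(np.float64(0.0), 1.6), (np.float64(1.75), 1.3), (np.float64(2.75), 2.0)], array([ 0.09104238, -0.99584702]))
7 6 ([(np.float64(-1.5), 12.3)], array([-0.99551636, -0.09458956]))
6 2 ([(np.float64(-3.75), 1.5), (np.float64(-2.0), 3.3), (np.float64(-1.0), 4.0)], array([-0.09099204,  0.99585162]))
```

View pics/o3.png

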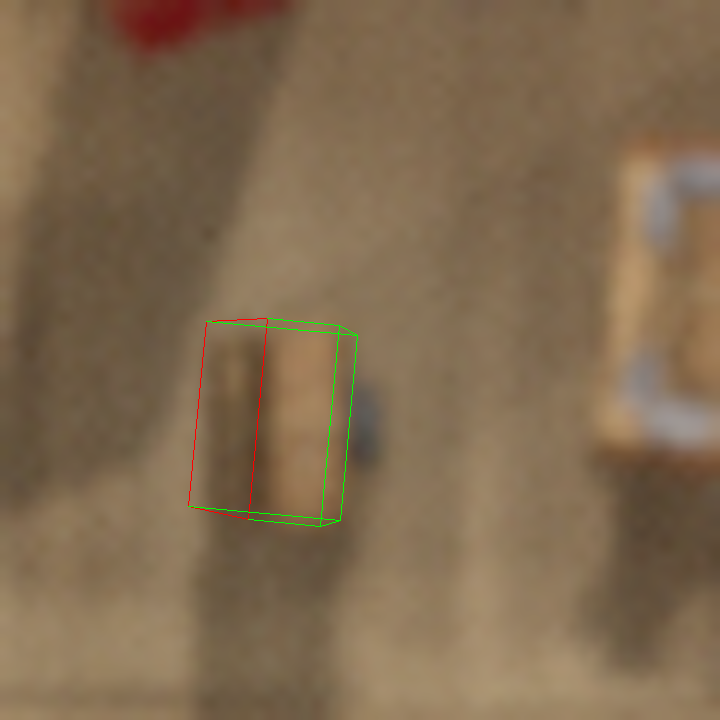

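View pics/o4.png

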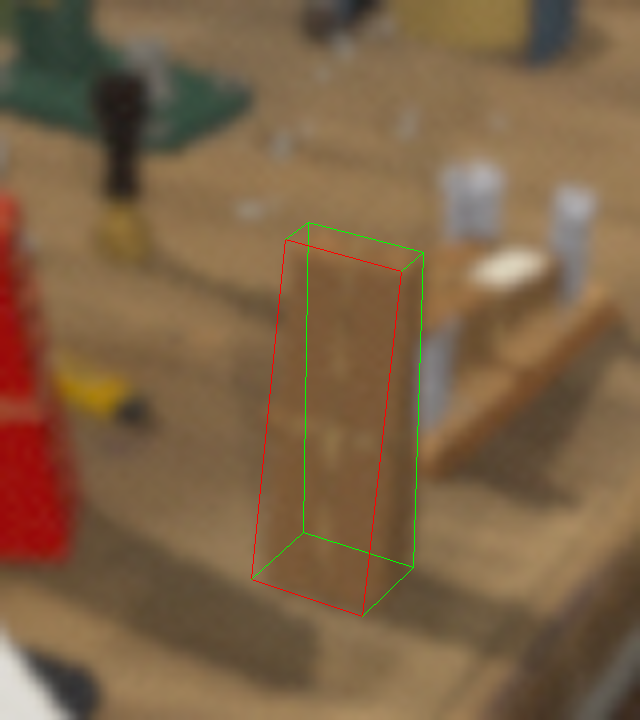

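Run:
```python
from h import *
go([432,120,180],[.036,.818,-.574],[.999,-.044,0])
```

```text
rot 1 [-1.6 54.9 -1. ] n 55.0
rot -1 [158.4  -1.5 -82.3] n 178.5
off [ -6.2 -43.  -77.3]
pos [469.1  39.7 173.9]
[[0.003, 0.997, -0.075], [0.0, -0.075, -0.997], [-1.0, 0.003, -0.001]]
q [  3.4  10.7 106.4   0.   62.8   7.7] F [-0.6 -0.1 -0.8] w 91.2 t 7.5667
```

```bash
python3 -m handwheel '{"gripper":[0,0,0,0,0],"offset":[[-20,-8,-15],[-30,-16,-30],[-35,-24,-46],[-35,-32,-60],[-30,-43,-77]],"rot":[[0,7,0],[0,14,0],[-0.5,21,0],[-1,28,-0.5],[-1,35,-0.6]]}'
python3 - <<'E'
from h import *
go([432,120,180],[.036,.818,-.574],[.999,-.044,0])
E
```

```text
time_s: 7.98
ee_pos: [432.5, 119.7, 203.3]
ee_rot: [-179.8, 54.7, 86.9]
force: [-0.8, 0.3, -0.6]
gripper_width: 91.4
rot 1 [-0.6 19.7 -0.5] n 19.7
rot -1 [176.8  -0.7 -30.6] n 179.4
off [19.1 -0.5 13.3]
pos [432.5 119.7 203.3]
[[0.032, 0.998, -0.048], [0.577, -0.057, -0.815], [-0.816, -0.002, -0.578]]
q [-11.5   8.9 114.   38.   68.1 -26.3] F [-0.8  0.3 -0.6] w 91.4 t 7.9833
```

```bash
python3 -m handwheel '{"gripper":[0,0,0,0],"offset":[[6,0,4],[14,0,9],[19,0,13],[19,0,13]],"rot":[[-0.2,7,-0.2],[-0.4,14,-0.3],[-0.6,19.7,-0.5],[-0.6,19.7,-0.5]]}'
python3 - <<'E'
from h import *
go([436,235,60],[.036,.818,-.574],[.999,-.044,0])
crop('scene',240,100,400,250,5,'c15.png')
E
```

```text
time_s: 8.32
ee_pos: [429.6, 118.6, 175.1]
ee_rot: [-178.8, 35.1, 88.0]
force: [-1.2, 0.4, -0.7]
gripper_width: 91.0
rot 1 [-0.9  0.   0.4] n 1.0
rot -1 [ 1.791e+02  7.000e-01 -1.000e-01] n 179.1
off [161.5   2.9  27.2]
pos [429.6 118.6 175.1]
[[0.029, 0.999, -0.04], [0.818, -0.047, -0.573], [-0.574, -0.017, -0.818]]
q [-21.8  19.1 120.   52.7  75.4 -49.3] F [-1.2  0.4 -0.7] w 91.0 t 8.3167
```

View pics/c15.png

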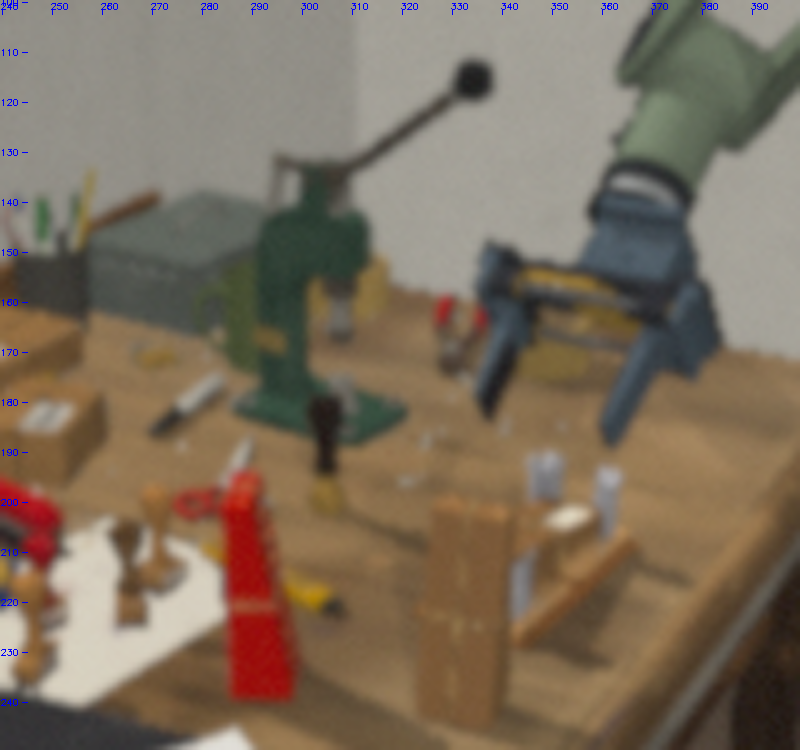

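```bash
python3 -m handwheel '{"gripper":[0,0,0,0,0],"offset":[[20,3,14],[50,3,27],[75,3,27],[95,3,27],[95,3,27]],"rot":[[-0.9,0,0],[-0.9,0,0.4],[-0.9,0,0.4],[-0.9,0,0.4],[-0.9,0,0.4]]}'
python3 - <<'E'
from h import *
go([436,235,60],[.036,.818,-.574],[.999,-.044,0])
crop('scene',260,110,400,250,5,'c16.png')
crop('top',260,190,380,260,6,'c17.png')
E
```

```text
time_s: 8.78
ee_pos: [434.8, 184.3, 102.1]
ee_rot: [179.3, 35.4, 87.6]
force: [-0.1, 0.5, 0.5]
gripper_width: 91.5
rot 1 [0.8 0.3 0.1] n 0.8
rot -1 [-179.2   -0.2    0.5] n 179.2
off [65.7 -0.9  5. ]
pos [434.8 184.3 102.1]
[[0.034, 0.999, -0.012], [0.815, -0.034, -0.579], [-0.579, 0.01, -0.816]]
q [-13.4  25.5 125.9  62.6  64.4 -59.2] F [-0.1  0.5  0.5] w 91.5 t 8.7833
```

View pics/c16.png

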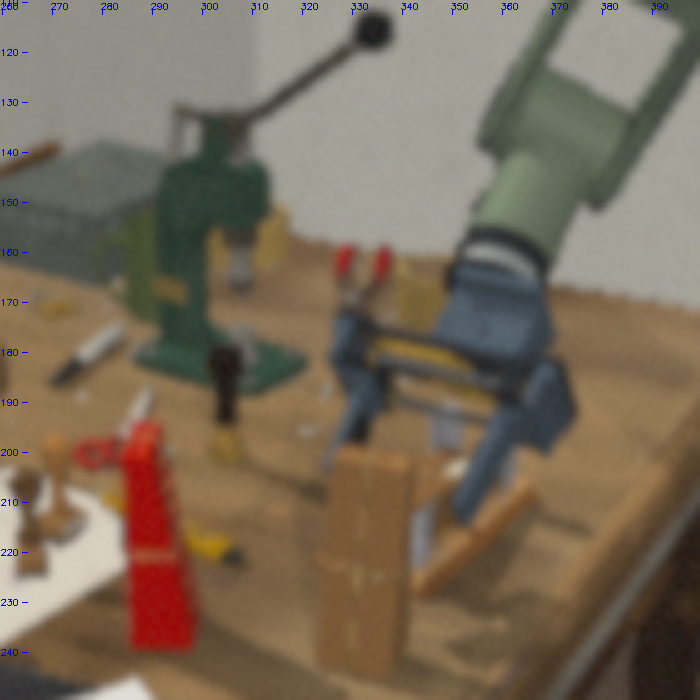

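View pics/c17.png

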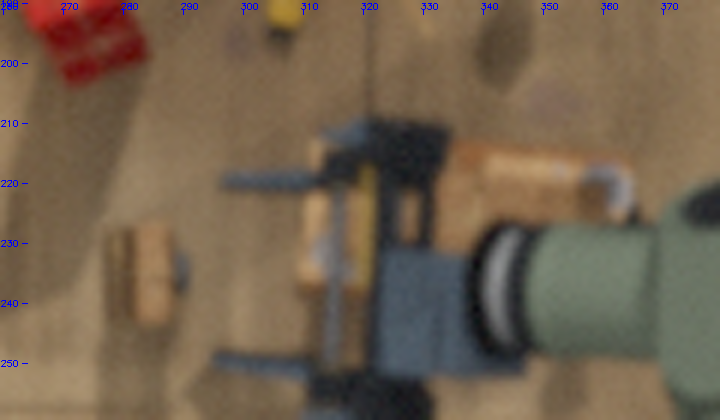

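```bash
python3 -m handwheel '{"gripper":[0,0,0,0,0],"offset":[[20,-1,2],[40,-1,4],[56,-1,5],[65,-1,5],[65,-1,5]],"rot":[[0.4,0,0],[0.8,0,0],[0.8,0,0],[0.8,0,0],[0.8,0,0]]}'
python3 - <<'E'
from h import *
go([436,235,60],[.036,.818,-.574],[.999,-.044,0])
crop('scene',280,150,380,250,6,'c18.png')
crop('top',260,190,380,260,6,'c19.png')
E
```

```text
time_s: 9.3
ee_pos: [438.4, 232.4, 61.6]
ee_rot: [179.8, 35.3, 87.3]
force: [-0.2, -0.3, -0.5]
gripper_width: 91.2
rot 1 [ 0.1  0.3 -0.1] n 0.3
rot -1 [-179.9    0.2    0.4] n 179.9
off [ 3.  -2.5 -0.2]
pos [438.4 232.4  61.6]
[[0.038, 0.999, -0.024], [0.815, -0.045, -0.577], [-0.578, 0.002, -0.816]]
q [ -7.1  30.1 128.2  71.6  59.1 -64.7] F [-0.2 -0.3 -0.5] w 91.2 t 9.3
```

View pics/c18.png

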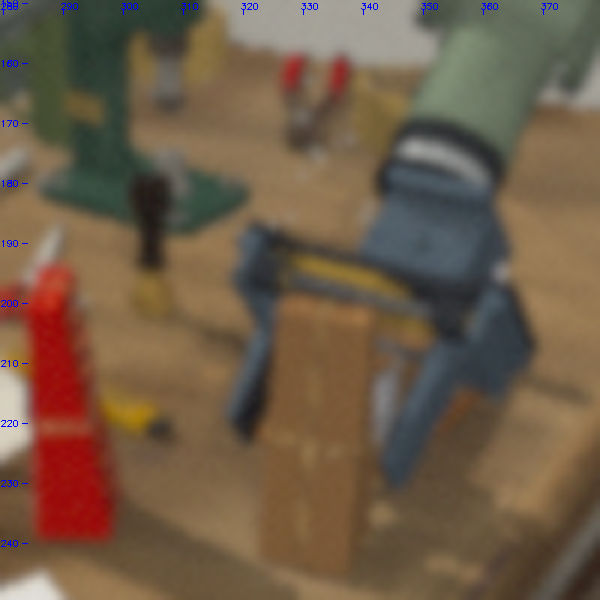

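View pics/c19.png

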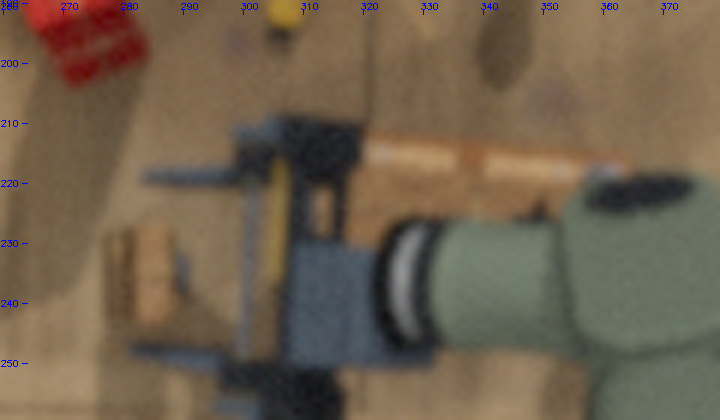

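```bash
python3 -m handwheel '{"gripper":[0,0.1,0.2,0.3,0.35],"offset":[[3,-2.5,0],[3,-2.5,0],[3,-2.5,0],[3,-2.5,0],[3,-2.5,0]],"rot":[[0,0,0],[0,0,0],[0,0,0],[0,0,0],[0,0,0]]}' 8;  python3 -m handwheel '{"gripper":[0.4,0.45,0.5,0.5],"offset":[[0,0,0],[0,0,0],[0,0,0],[0,0,0]],"rot":[[0,0,0],[0,0,0],[0,0,0],[0,0,0]]}' 8; python3 -m handwheel '{"gripper":[0.5,0.5],"offset":[[0,0,0],[0,0,0]],"rot":[[0,0,0],[0,0,0]]}' 35
python3 - <<'E'
from h import *
go([436,235,60],[.036,.818,-.574],[.999,-.044,0])
crop('scene',280,150,380,250,6,'c20.png')
crop('top',260,190,380,260,6,'c21.png')
E
```

```text
time_s: 9.82
ee_pos: [436.2, 234.1, 59.8]
ee_rot: [179.8, 35.3, 87.2]
force: [-0.3, -0.3, -0.1]
gripper_width: 67.1
time_s: 10.15
ee_pos: [435.3, 234.6, 59.9]
ee_rot: [179.9, 35.2, 87.3]
force: [-2.6, 0.4, 2.5]
gripper_width: 57.2
time_s: 10.32
ee_pos: [435.4, 234.6, 59.9]
ee_rot: [179.9, 35.2, 87.3]
force: [-3.5, -0.3, 4.0]
gripper_width: 56.5
rot 1 [-0.   0.2 -0.1] n 0.2
rot -1 [180.   -0.2  -0.3] n 180.0
off [ 0.3  0.6 -0.4]
pos [435.4 234.6  59.9]
[[0.038, 0.999, -0.025], [0.816, -0.046, -0.576], [-0.577, 0.001, -0.817]]
q [ -6.9  30.2 128.7  72.1  58.9 -65.3] F [-3.5 -0.3  4. ] w 56.5 t 10.3167
```

View pics/c20.png

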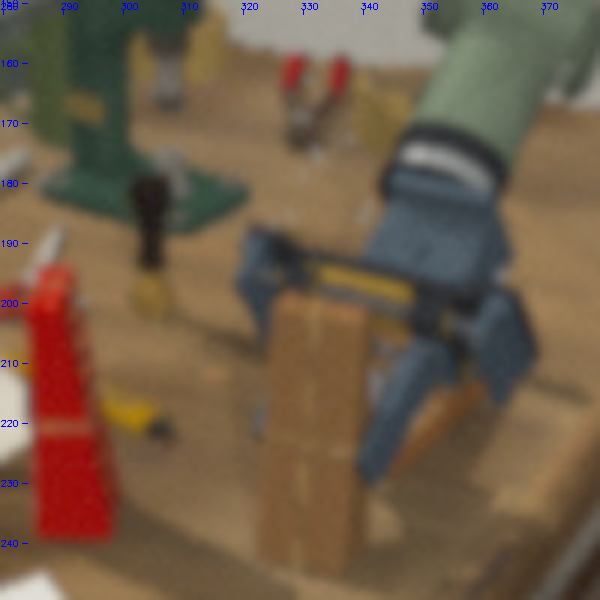

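View pics/c21.png

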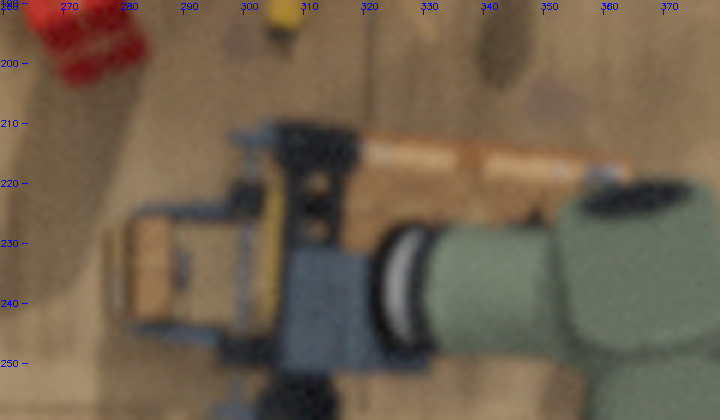

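```bash
python3 -m handwheel '{"gripper":[0.5,0.5,0.5,0.5],"offset":[[-4,0,-6],[-17,0,-30],[-23,-1,-58],[-26,-1,-80]],"rot":[[0,0,0],[0,0,0],[0,0,0],[0,0,0]]}'
python3 - <<'E'
from h import *
go([435,260,145],[0,.0,-1],[.999,-.044,0])
crop('scene',280,130,380,230,6,'c22.png')
E
```

```text
time_s: 10.75
ee_pos: [437.4, 258.9, 141.1]
ee_rot: [179.7, 35.4, 87.0]
force: [0.3, 0.5, -3.1]
gripper_width: 56.5
rot 1 [ -0.2 -54.6  -0.4] n 54.6
rot -1 [159.8  -0.6  82.5] n 179.8
off [-1.5 -2.4 -3.7]
pos [437.4 258.9 141.1]
[[0.043, 0.999, -0.026], [0.814, -0.05, -0.579], [-0.579, 0.004, -0.815]]
q [ -3.5  20.6 125.   67.8  61.7 -50.4] F [ 0.3  0.5 -3.1] w 56.5 t 10.75
```

View pics/c22.png

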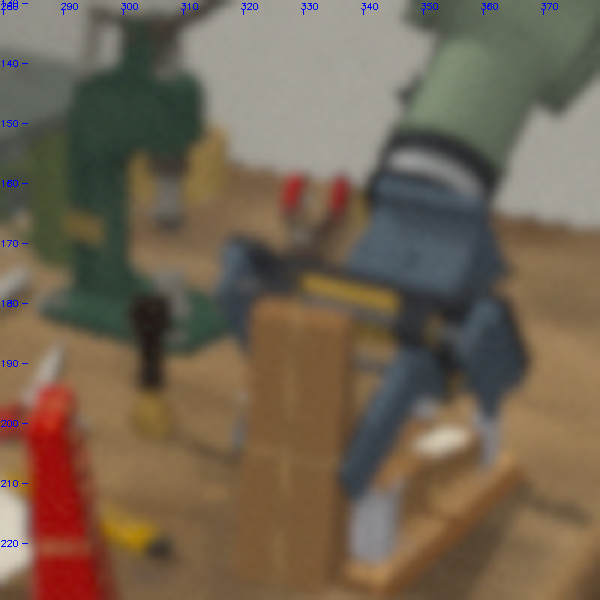

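```bash
python3 -m handwheel '{"gripper":[0.5,0.5,0.5,0.5,0.5],"offset":[[0,0,0],[0,0,0],[0,0,0],[0,0,0],[0,0,0]],"rot":[[0,-6.8,0],[0,-13.7,0],[0,-20.5,0],[0,-27.4,0],[0,-34.2,0]]}';python3 -m handwheel '{"gripper":[0.5,0.5,0.5,0.5,0.5],"offset":[[0,0,0],[0,0,0],[0,0,0],[0,0,0],[0,0,0]],"rot":[[0,-6.8,0],[0,-13.7,0],[0,-20.4,0],[0,-20.4,0],[0,-20.4,0]]}'
python3 - <<'E'
from h import *
go([435,245,125],[0,-.70,-.714],[.999,-.044,0])
crop('scene',260,130,380,250,6,'c23.png')
E
```

```text
time_s: 11.22
ee_pos: [436.2, 258.9, 140.1]
ee_rot: [179.6, 67.8, 86.9]
force: [-1.3, -0.5, -3.7]
gripper_width: 56.7
time_s: 11.63
ee_pos: [434.8, 261.0, 138.7]
ee_rot: [-176.7, 87.9, 90.9]
force: [-1.2, -1.4, -2.9]
gripper_width: 56.9
rot 1 [ -0.6 -46.5   1.7] n 46.6
rot -1 [164.8   2.6  70.9] n 179.5
off [13.1  0.9 16.4]
pos [434.8 261.  138.7]
[[-0.001, 0.999, -0.042], [0.037, -0.042, -0.998], [-0.999, -0.002, -0.037]]
q [ 28.4  15.4 105.7   2.2  58.   29.6] F [-1.2 -1.4 -2.9] w 56.9 t 11.6333
```

View pics/c23.png

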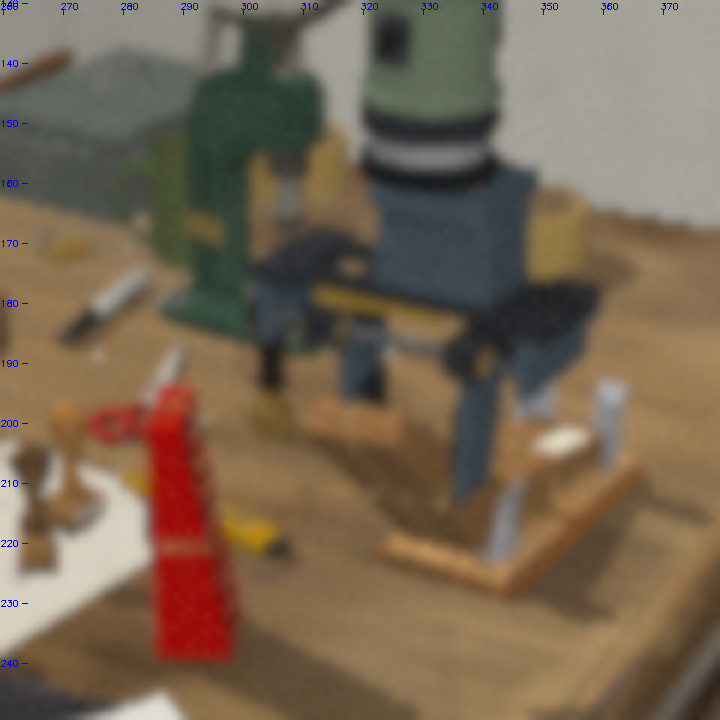

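```bash
python3 -m handwheel '{"gripper":[0.5,0.5,0.5,0.5,0.5],"offset":[[0,0,0],[0,0,0],[0,0,0],[0,0,0],[0,0,0]],"rot":[[0,-6.7,0.2],[0,-13.4,0.4],[-0.2,-20.1,0.7],[-0.3,-26.8,0.9],[-0.4,-33.5,1.2]]}';python3 -m handwheel '{"gripper":[0.5,0.5,0.5,0.5],"offset":[[0,0,0],[0,0,0],[0,0,0],[0,0,0]],"rot":[[0,-6.7,0.2],[0,-13,0.4],[0,-13,0.4],[0,-13,0.4]]}'
python3 - <<'E'
from h import *
go([432,242,25],[0,-.70,-.714],[.999,-.044,0])
crop('scene',260,130,380,250,6,'c24.png')
crop('top',250,190,370,260,6,'c25.png')
E
```

```text
time_s: 12.1
ee_pos: [435.5, 258.3, 139.5]
ee_rot: [1.8, 58.4, -90.6]
force: [0.6, -0.5, -3.2]
gripper_width: 56.4
time_s: 12.43
ee_pos: [434.9, 258.6, 137.4]
ee_rot: [1.5, 45.6, -90.7]
force: [-0.3, -0.2, -2.6]
gripper_width: 56.9
rot 1 [-0.2 -0.   0.5] n 0.5
rot -1 [179.8   0.8   0. ] n 179.8
off [ 91.9  -4.4 -66.7]
pos [434.9 258.6 137.4]
[[-0.008, 0.999, -0.034], [-0.7, -0.03, -0.714], [-0.714, 0.018, 0.7]]
q [ 47.4  33.8  90.4 -27.9  91.7  57.9] F [-0.3 -0.2 -2.6] w 56.9 t 12.4333
```

View pics/c24.png

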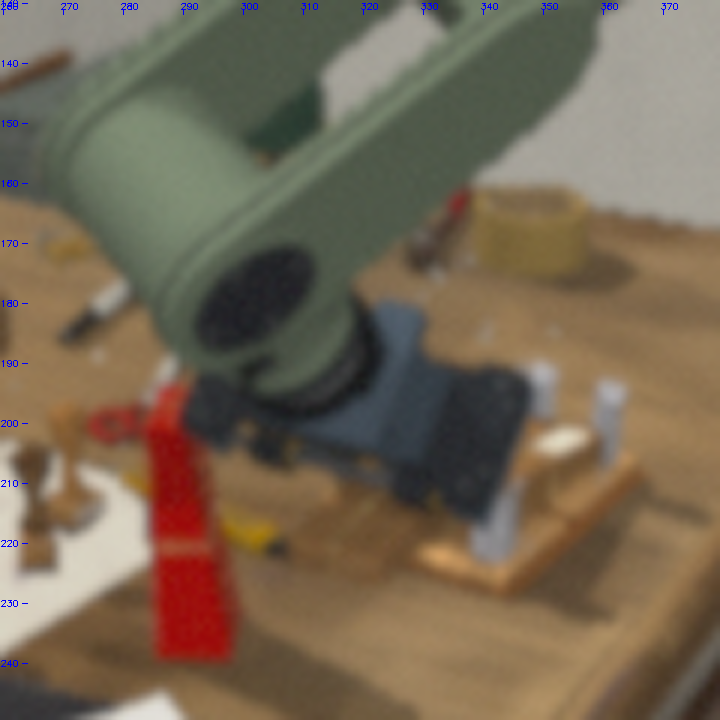

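View pics/c25.png

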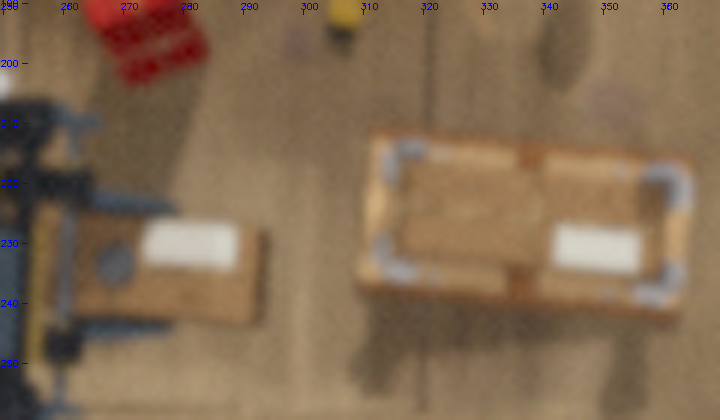

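Run:
```python
from h import *
go([432,242,28],[-.032,-.703,-.711],[.999,-.046,0])
```

```text
rot 1 [-0.3 -0.4 -1.4] n 1.5
rot -1 [179.7  -2.3   0.7] n 179.7
off [ 91.1  -5.4 -66.5]
pos [435.5 258.  139.7]
[[-0.006, 0.999, -0.038], [-0.699, -0.032, -0.715], [-0.716, 0.022, 0.698]]
q [ 47.4  33.5  90.4 -27.9  91.8  58. ] F [ 0.4 -0.4 -2.2] w 56.8 t 12.5333
```

```bash
python3 -m handwheel '{"gripper":[0.5,0.5,0.5,0.5,0.5],"offset":[[20,-1,-14],[42,-3,-30],[64,-4,-46],[82,-5,-60],[90,-5,-66]],"rot":[[0,-0.1,-0.3],[-0.1,-0.2,-0.6],[-0.2,-0.3,-1],[-0.3,-0.4,-1.4],[-0.3,-0.4,-1.4]]}';python3 -m handwheel '{"gripper":[0.5],"offset":[[0,0,0]],"rot":[[0,0,0]]}'
python3 - <<'E'
from h import *
go([432,242,15],[-.032,-.703,-.711],[.999,-.046,0])
crop('scene',260,130,380,250,6,'c26.png')
crop('top',250,190,370,260,6,'c27.png')
E
```

```text
time_s: 12.95
ee_pos: [431.9, 241.5, 28.0]
ee_rot: [-0.0, 45.2, -92.6]
force: [0.7, -0.5, -3.4]
gripper_width: 56.8
time_s: 13.03
ee_pos: [432.0, 241.7, 28.5]
ee_rot: [-0.0, 45.1, -92.6]
force: [-0.4, 0.5, -2.4]
gripper_width: 56.6
rot 1 [ 0.   0.2 -0. ] n 0.2
rot -1 [-180.     0.     0.3] n 180.0
off [ 9.4 -0.  -9.7]
pos [432.  241.7  28.5]
[[-0.032, 0.999, -0.032], [-0.705, -0.045, -0.708], [-0.709, -0.0, 0.706]]
q [ 46.2  40.7  96.3 -28.1  81.   63. ] F [-0.4  0.5 -2.4] w 56.6 t 13.0333
```

View pics/c26.png

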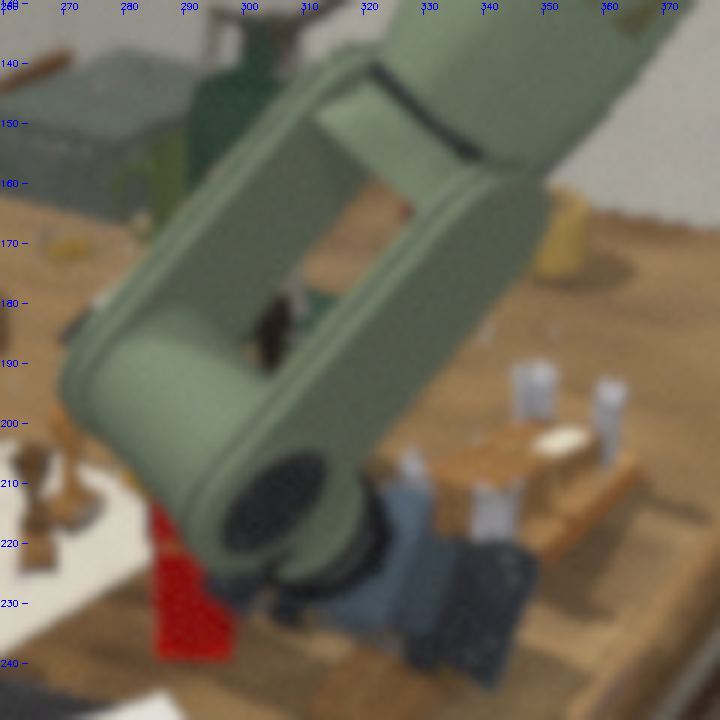

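View pics/c27.png

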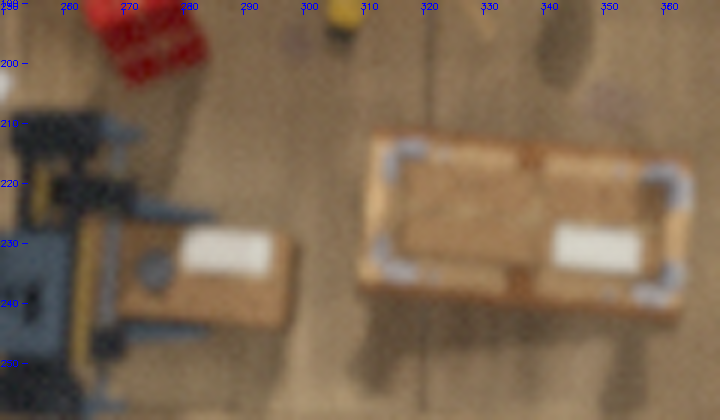

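```bash
python3 -m handwheel '{"gripper":[0.5,0.5,0.5,0.5],"offset":[[2,0,-2],[4,0,-4],[6,0,-6],[6.5,0,-6.5]],"rot":[[0,0,0],[0,0,0],[0,0,0],[0,0,0]]}';python3 -m handwheel '{"gripper":[0.5,0.5,0.5],"offset":[[1,0,-1],[2,0,-2],[2,0,-2]],"rot":[[0,0,0],[0,0,0],[0,0,0]]}'
```

```text
time_s: 13.47
ee_pos: [432.4, 243.8, 19.8]
ee_rot: [0.2, 45.2, -92.3]
force: [0.3, 0.7, -3.7]
gripper_width: 56.3
time_s: 13.72
ee_pos: [432.3, 243.7, 19.3]
ee_rot: [0.3, 45.0, -92.3]
force: [-3.1, 3.6, 8.4]
gripper_width: 56.5
```

```bash
python3 -m handwheel '{"gripper":[0.5,0.5],"offset":[[-0.5,0,0.5],[-0.5,0,0.5]],"rot":[[0,0,0],[0,0,0]]}' 5; python3 -m handwheel '{"gripper":[0.35,0.3,0.2,0.1,0],"offset":[[0,0,0],[0,0,0],[0,0,0],[0,0,0],[0,0,0]],"rot":[[0,0,0],[0,0,0],[0,0,0],[0,0,0],[0,0,0]]}'
python3 - <<'E'
from h import *
go([432,242,15],[-.032,-.703,-.711],[.999,-.046,0])
crop('scene',260,130,380,250,6,'c28.png')
crop('top',250,190,370,260,6,'c29.png')
E
```

```text
time_s: 13.88
ee_pos: [432.1, 243.6, 18.1]
ee_rot: [0.1, 45.1, -92.3]
force: [-1.7, 0.8, -0.9]
gripper_width: 57.1
time_s: 14.3
ee_pos: [432.4, 243.5, 17.6]
ee_rot: [0.1, 45.1, -92.3]
force: [-0.0, 0.1, -0.6]
gripper_width: 80.9
rot 1 [ 0.1  0.2 -0.2] n 0.3
rot -1 [-179.9    0.3    0.3] n 179.9
off [ 2.9 -0.4 -0.8]
pos [432.4 243.5  17.6]
[[-0.029, 0.999, -0.031], [-0.705, -0.043, -0.708], [-0.709, 0.002, 0.706]]
q [ 46.3  41.6  96.5 -28.2  80.   63.6] F [-0.   0.1 -0.6] w 80.9 t 14.3
```

View pics/c29.png

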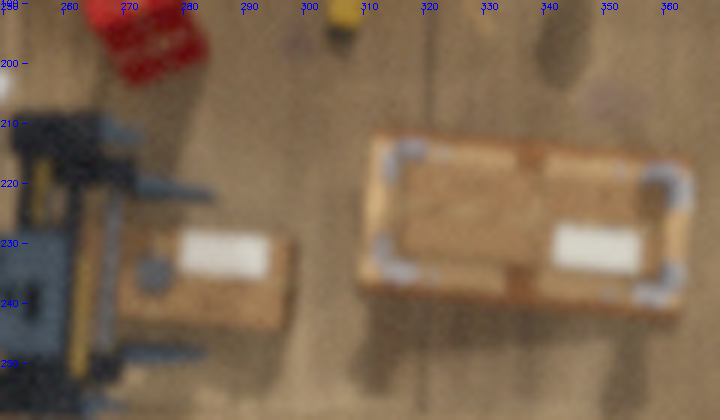

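```bash
python3 -m handwheel '{"gripper":[0,0,0,0,0],"offset":[[-10,0,0],[-30,0,3],[-52,0,12],[-75,0,24],[-90,0,36]],"rot":[[0,0,0],[0,0,0],[0,3,0],[0,9,0],[0,16,0]]}'; python3 -m handwheel '{"gripper":[0,0,0,0,0],"offset":[[0,0,0],[0,0,0],[0,0,0],[0,0,0],[0,0,0]],"rot":[[0,6.5,0],[0,13,0],[0,19.5,0],[0,26,0],[0,29,0]]}'
python3 - <<'E'
from h import *
go([432,242,100],[0,0,-1],[.999,-.046,0])
t=grab_frame('top');s=grab_frame('scene')
crop('scene',260,150,380,250,6,'c30.png',s)
crop('top',250,190,370,260,6,'c31.png',t)
E
```

```text
time_s: 14.82
ee_pos: [434.5, 284.9, 107.7]
ee_rot: [0.3, 61.5, -91.9]
force: [1.1, -0.2, -1.3]
gripper_width: 91.4
time_s: 15.23
ee_pos: [433.7, 280.4, 108.7]
ee_rot: [152.3, 89.5, 59.8]
force: [1.3, -0.2, 0.8]
gripper_width: 91.1
rot 1 [ 0.1 -0.4 -0.2] n 0.5
rot -1 [-179.9    0.3   -0.6] n 179.9
off [ 8.4 -0.1 38.5]
pos [433.7 280.4 108.7]
[[0.004, 0.999, -0.044], [0.007, -0.044, -0.999], [-1.0, 0.004, -0.007]]
q [ 31.5  18.3 106.4   0.3  54.9  33.8] F [ 1.3 -0.2  0.8] w 91.1 t 15.2333
```

View pics/c30.png

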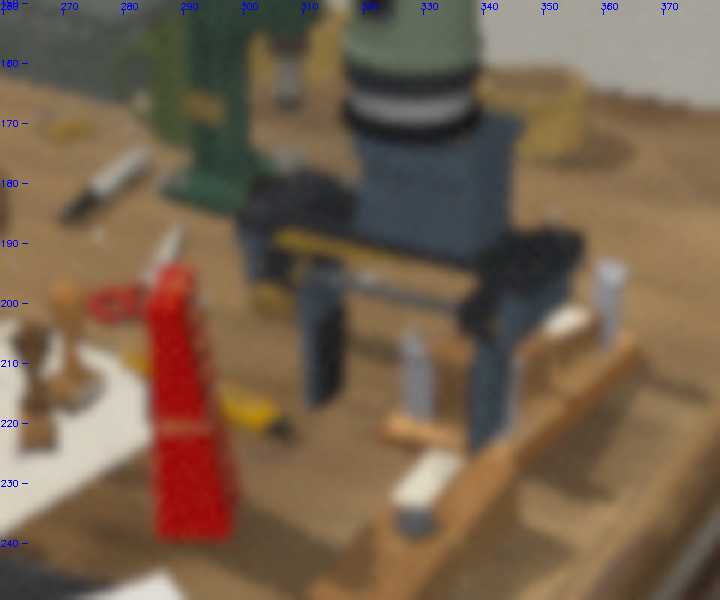

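View pics/c31.png

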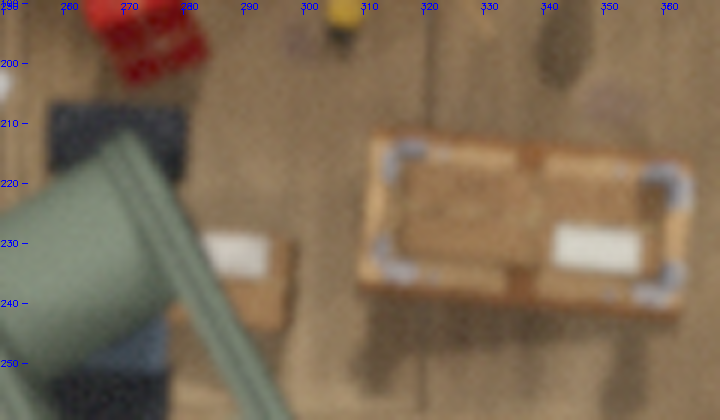

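Run:
```python
from h import *
t=grab_frame('top')
e=np.radians(9.5)
print('seal',pix2w('top',274.7,235,38),'thick end',pix2w('top',297.8,236.5,45),'exp mid from tool: y',243.5+18.4)
ya=np.radians(-92.6); h=np.array([np.cos(ya),np.sin(ya),0]);z=np.array([0,0,1])
X=h*np.cos(e)+z*np.sin(e); Z=z*np.cos(e)-h*np.sin(e)
s=pix2w('top',274.7,235,37); mid=s-Z*21; print(mid)
mid=np.array([431.5,258.5,16.3])
B=sealed(mid,X,Z); print(B.round(0).tolist())
s=grab_frame('scene'); overlay('top',t,[B],250,200,320,260,11,'o5.png'); overlay('scene',s,[B],290,200,370,280,9,'o6.png')
print(edge(t,'top',B[0],B[1],5))
p=sealed(mid,X,Z,np.array([[0,0,4.]])); print(p)
```

```text
seal [432.94085872 264.48142219  38.        ] thick end [429.35003828 182.13346909  45.        ] exp mid from tool: y 261.9
[432.7862364  261.07972907  16.28800237]
[[456.0, 183.0, 45.0], [400.0, 186.0, 45.0], [407.0, 339.0, 20.0], [463.0, 337.0, 20.0], [456.0, 176.0, 0.0], [400.0, 178.0, 0.0], [407.0, 336.0, -0.0], [463.0, 334.0, -0.0]]
([(np.float64(-2.25), 10.8), (np.float64(0.5), 9.1), (np.float64(1.5), 7.3), (np.float64(2.75), 7.7)], array([-0.99768012, -0.06807631]))
[[431.52994821 259.1595108   20.24514241]]
```

View pics/o5.png

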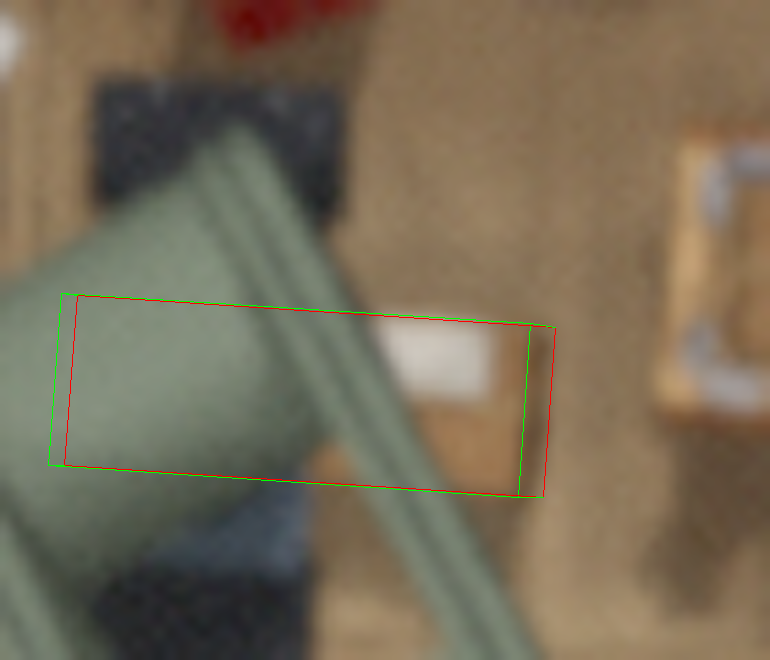

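View pics/o6.png

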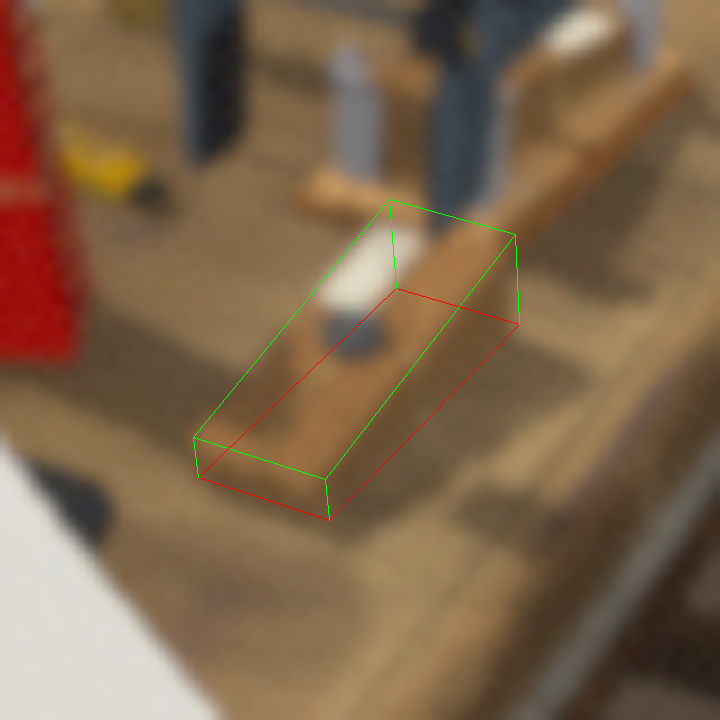

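Run:
```python
from h import *
Z=np.array([.0075,.165,.986]); P=np.array([431.5,258.4,6.5])
go(P+Z*75,-Z,[.999,-.045,0])
```

```text
rot 1 [ 0.1 -9.6 -0.2] n 9.6
rot -1 [-179.3    0.2  -15.1] n 179.9
off [27.  -1.8 11. ]
pos [434.2 281.7 107.4]
[[0.002, 0.999, -0.043], [0.002, -0.043, -0.999], [-1.0, 0.002, -0.002]]
q [ 31.7  18.5 106.2   0.   55.1  34.2] F [0.  0.1 0.1] w 91.1 t 15.4333
```

```bash
python3 -m handwheel '{"gripper":[0,0,0,0],"offset":[[10,-1,5],[27,-2,11],[27,-2,11],[27,-2,11]],"rot":[[0,-5,0],[0.1,-9.6,-0.2],[0.1,-9.6,-0.2],[0.1,-9.6,-0.2]]}'
python3 - <<'E'
from h import *
Z=np.array([.0075,.165,.986]); P=np.array([431.5,258.4,6.5])
go(P,-Z,[.999,-.045,0])
E
```

```text
time_s: 15.77
ee_pos: [430.8, 272.2, 78.7]
ee_rot: [-1.4, 80.5, -93.7]
force: [0.4, 0.2, -0.2]
gripper_width: 91.3
rot 1 [0.2 0.  0.2] n 0.3
rot -1 [-179.8   -0.3    0. ] n 179.8
off [73.5  1.5  1.6]
pos [430.8 272.2  78.7]
[[-0.011, 0.999, -0.04], [-0.165, -0.041, -0.985], [-0.986, -0.004, 0.165]]
q [ 35.8  22.9 105.   -8.6  58.5  43.1] F [ 0.4  0.2 -0.2] w 91.3 t 15.7667
```

```bash
python3 -m handwheel '{"gripper":[0,0,0,0,0],"offset":[[25,1,1],[48,1.5,1.6],[62,1.5,1.6],[70,1.5,1.6],[72,1.5,1.6]],"rot":[[0,0,0],[0.2,0,0.2],[0.2,0,0.2],[0.2,0,0.2],[0.2,0,0.2]]}'
python3 - <<'E'
from h import *
Z=np.array([.0075,.165,.986]); P=np.array([431.5,258.4,6.5])
go(P,-Z,[.999,-.045,0])
crop('scene',290,180,370,260,8,'c32.png')
crop('top',250,190,370,260,6,'c33.png')
E
```

```text
time_s: 16.18
ee_pos: [431.8, 256.9, 8.5]
ee_rot: [0.4, 80.5, -92.4]
force: [-0.5, -0.0, -0.0]
gripper_width: 91.1
rot 1 [-0.2 -0.  -0. ] n 0.2
rot -1 [ 1.798e+02 -1.000e-01  0.000e+00] n 179.8
off [ 1.7 -0.4 -1.8]
pos [431.8 256.9   8.5]
[[-0.007, 0.999, -0.047], [-0.165, -0.048, -0.985], [-0.986, 0.001, 0.165]]
q [ 34.5  27.5 110.3 -10.2  48.4  44.4] F [-0.5 -0.  -0. ] w 91.1 t 16.1833
```

View pics/c32.png

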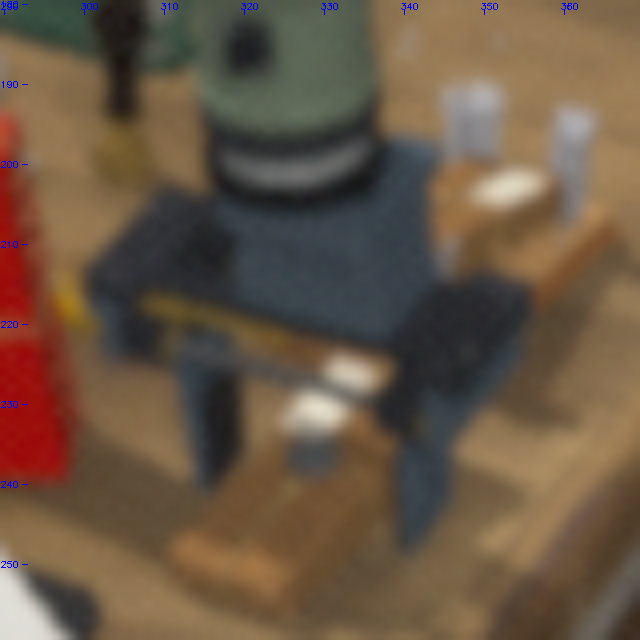

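View pics/c33.png

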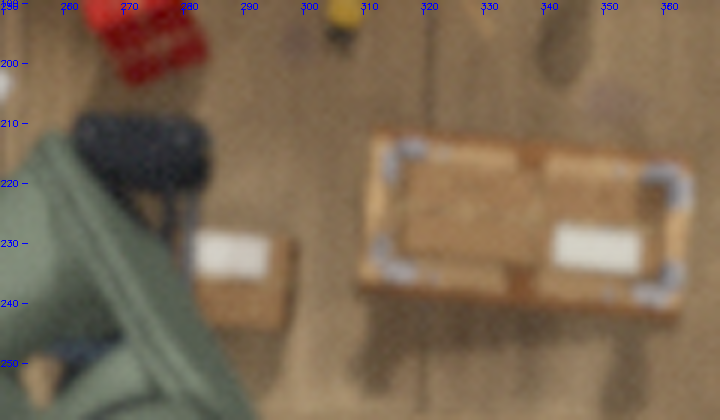

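```bash
python3 -m handwheel '{"gripper":[0.2,0.3,0.4,0.5,0.5],"offset":[[0,0,-1],[0,0,-1],[0,0,-1],[0,0,-1],[0,0,-1]],"rot":[[0,0,0],[0,0,0],[0,0,0],[0,0,0],[0,0,0]]}' 10; python3 -m handwheel '{"gripper":[0.5,0.5,0.5],"offset":[[0,0,0],[0,0,0],[0,0,0]],"rot":[[0,0,0],[0,0,0],[0,0,0]]}' 35
python3 - <<'E'
from h import *
go([431,257,100],[0,0,-1],[.999,-.045,0])
E
```

```text
time_s: 16.7
ee_pos: [432.4, 258.4, 9.2]
ee_rot: [1.0, 80.6, -91.7]
force: [0.3, -0.1, -0.7]
gripper_width: 60.6
time_s: 16.95
ee_pos: [432.3, 258.3, 9.1]
ee_rot: [0.9, 80.5, -91.8]
force: [-1.1, -0.2, 3.5]
gripper_width: 55.9
rot 1 [-0.2  9.5 -0.1] n 9.5
rot -1 [179.2  -0.2 -14.8] n 179.9
off [-89.4  -1.   16.2]
pos [432.3 258.3   9.1]
[[-0.005, 0.999, -0.047], [-0.164, -0.047, -0.985], [-0.986, 0.003, 0.164]]
q [ 34.6  27.5 110.2 -10.2  48.4  44.5] F [-1.1 -0.2  3.5] w 55.9 t 16.95
```

```bash
python3 -m handwheel '{"gripper":[0.5,0.5,0.5,0.5,0.5],"offset":[[-10,0,2],[-40,0,7],[-80,0,14],[-115,0,21],[-130,0,24]],"rot":[[0,0,0],[0,0,0],[0,4,0],[0,9.5,0],[0,9.5,0]]}'; python3 -m handwheel '{"gripper":[0.5],"offset":[[0,0,0]],"rot":[[0,0,0]]}';  python3 - <<'E'
from h import *
a=np.radians(85.9)
go([467.7,40,135],[0,0,-1],[np.sin(a),-np.cos(a),0])
crop('scene',290,150,370,230,8,'c34.png')
E
```

```text
time_s: 17.37
ee_pos: [432.9, 254.9, 145.9]
ee_rot: [129.2, 89.4, 36.4]
force: [0.7, 0.6, -3.6]
gripper_width: 55.6
time_s: 17.45
ee_pos: [433.8, 256.0, 145.5]
ee_rot: [118.1, 89.4, 25.3]
force: [1.0, 0.6, -3.6]
gripper_width: 55.8
rot 1 [ 1.3 -0.3 -0.6] n 1.4
rot -1 [-178.7    0.9   -0.5] n 178.7
off [  9.8  44.4 214.1]
pos [433.8 256.  145.5]
[[0.01, 0.999, -0.049], [0.005, -0.049, -0.999], [-1.0, 0.01, -0.005]]
q [ 2.930e+01  1.490e+01  1.053e+02 -1.000e-01  5.920e+01  3.210e+01] F [ 1.   0.6 -3.6] w 55.8 t 17.45
```

View pics/c34.png

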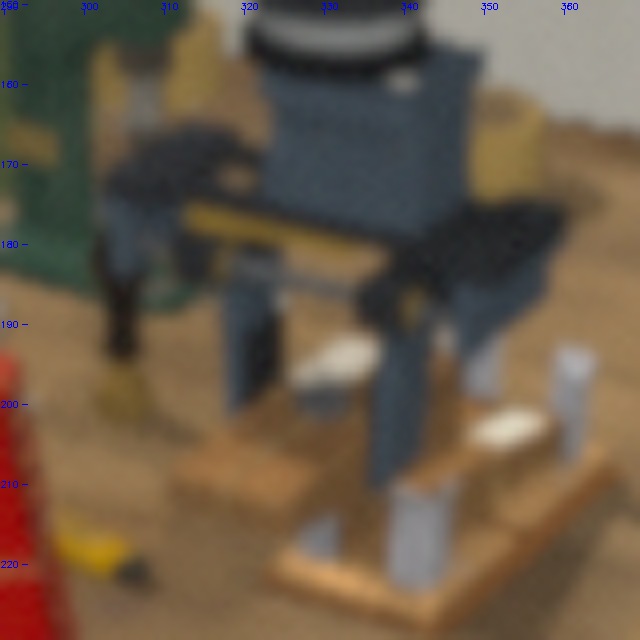

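```bash
python3 -m handwheel '{"gripper":[0.5,0.5,0.5,0.5,0.5],"offset":[[0,8,38],[0,16,77],[0,24,115],[0,32,154],[0,38,185]],"rot":[[0.3,0,0],[0.6,0,-0.2],[0.9,-0.3,-0.4],[1.3,-0.3,-0.6],[1.3,-0.3,-0.6]]}'; python3 -m handwheel '{"gripper":[0.5,0.5,0.5,0.5],"offset":[[3,4,16],[8,7,29],[8,7,29],[8,7,29]],"rot":[[0,0,0],[0,0,0],[0,0,0],[0,0,0]]}';  python3 - <<'E'
from h import *
a=np.radians(85.9)
go([467.7,40,130],[0,0,-1],[np.sin(a),-np.cos(a),0])
t=grab_frame('top')
X=[-np.cos(a),-np.sin(a),0]
overlay('top',t,[sealed([467.7,40,144],X,[0,0,1])],290,190,390,260,8,'c35.png')
crop('top',290,190,390,260,8,'c35b.png',t)
crop('scene',290,130,390,230,8,'c36.png')
E
```

```text
time_s: 17.92
ee_pos: [459.6, 67.2, 138.7]
ee_rot: [-62.8, 89.2, -156.7]
force: [-0.5, 0.4, -3.0]
gripper_width: 56.2
time_s: 18.25
ee_pos: [464.5, 39.8, 131.0]
ee_rot: [-68.7, 89.2, -162.8]
force: [0.6, -0.3, -3.4]
gripper_width: 56.1
rot 1 [0.  0.3 0.8] n 0.8
rot -1 [-180.    -1.2    0.5] n 180.0
off [ 1.   3.2 -0.4]
pos [464.5  39.8 131. ]
[[-0.014, 0.997, -0.071], [-0.004, -0.071, -0.997], [-1.0, -0.013, 0.005]]
q [  3.6  13.3 110.   -0.2  57.5   7.8] F [ 0.6 -0.3 -3.4] w 56.1 t 18.25
```

View pics/c35.png

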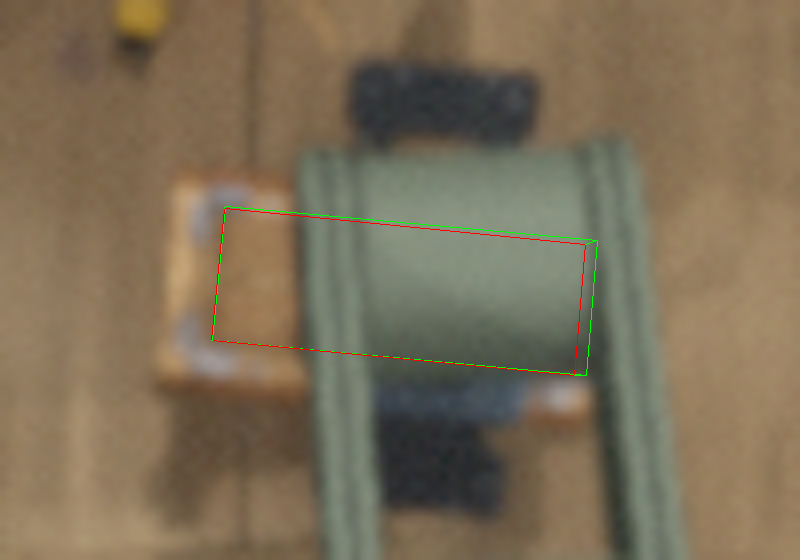

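View pics/c36.png

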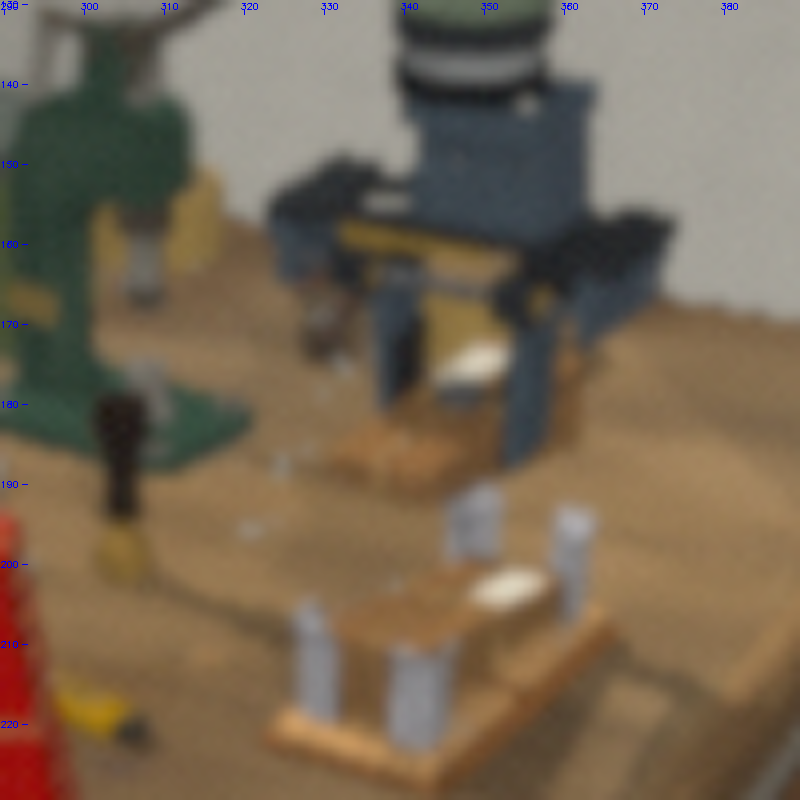

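```bash
python3 -m handwheel '{"gripper":[0.5,0.5,0.5,0.5],"offset":[[8,2,0],[16,3,0],[24,3,0],[26,3,0]],"rot":[[0,0.3,0.4],[0,0.3,0.8],[0,0.3,0.8],[0,0.3,0.8]]}';  python3 - <<'E'
from h import *
a=np.radians(85.9)
go([467.7,40,58],[0,0,-1],[np.sin(a),-np.cos(a),0])
t=grab_frame('top')
X=[-np.cos(a),-np.sin(a),0]
overlay('top',t,[sealed([467.7,40,114],X,[0,0,1])],290,190,390,260,8,'c37.png')
crop('scene',290,130,390,230,8,'c38.png')
E
```

```text
time_s: 18.68
ee_pos: [467.4, 40.4, 105.7]
ee_rot: [94.1, 89.8, 0.2]
force: [-0.2, -0.7, -3.5]
gripper_width: 55.8
rot 1 [ 0.2 -0.  -0.2] n 0.2
rot -1 [-179.8    0.2   -0. ] n 179.8
off [47.7  0.2  0.4]
pos [467.4  40.4 105.7]
[[0.003, 0.998, -0.069], [0.0, -0.069, -0.998], [-1.0, 0.003, -0.0]]
q [  3.5  14.7 112.3  -0.   52.8   7.5] F [-0.2 -0.7 -3.5] w 55.8 t 18.6833
```

View pics/c37.png

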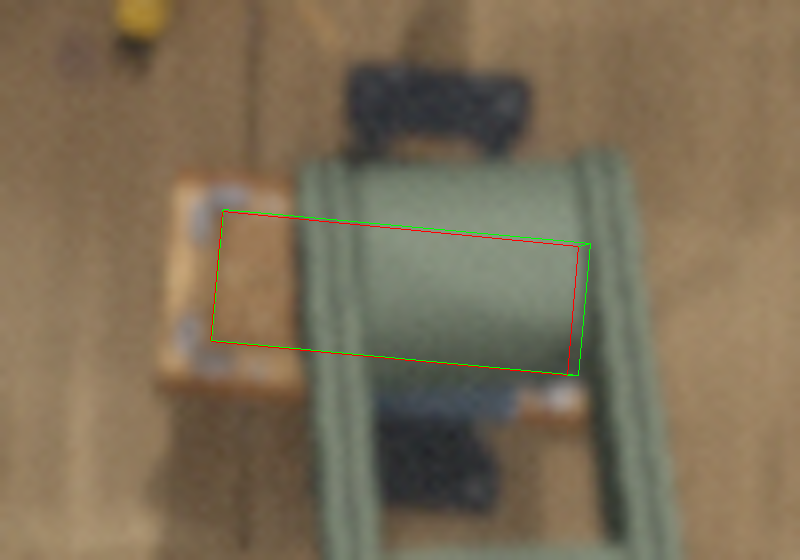

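View pics/c38.png

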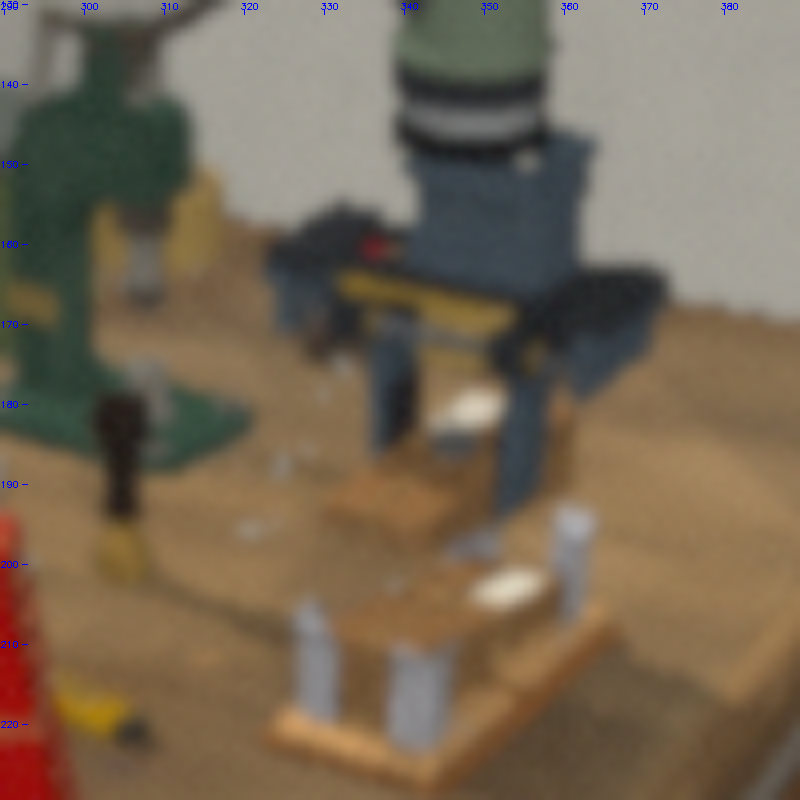

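```bash
python3 -m handwheel '{"gripper":[0.5,0.5,0.5,0.5,0.5],"offset":[[10,0,0],[20,0,0],[30,0,0],[38,0,0],[40,0,0]],"rot":[[0,0,0],[0,0,0],[0,0,0],[0,0,0],[0,0,0]]}';  python3 - <<'E'
from h import *
a=np.radians(85.9)
go([467.7,40,58],[0,0,-1],[np.sin(a),-np.cos(a),0])
crop('scene',290,130,390,230,8,'c39.png')
E
```

```text
time_s: 19.2
ee_pos: [468.3, 39.7, 66.2]
ee_rot: [93.7, 89.8, -0.3]
force: [-0.8, -0.5, -2.8]
gripper_width: 56.0
rot 1 [ 0.1 -0.  -0.2] n 0.3
rot -1 [-179.9    0.4   -0. ] n 179.9
off [ 8.2 -0.7 -0.3]
pos [468.3  39.7  66.2]
[[0.004, 0.998, -0.07], [-0.0, -0.07, -0.998], [-1.0, 0.004, -0.0]]
q [  3.5  17.7 115.2  -0.   46.9   7.5] F [-0.8 -0.5 -2.8] w 56.0 t 19.2
```

View pics/c39.png

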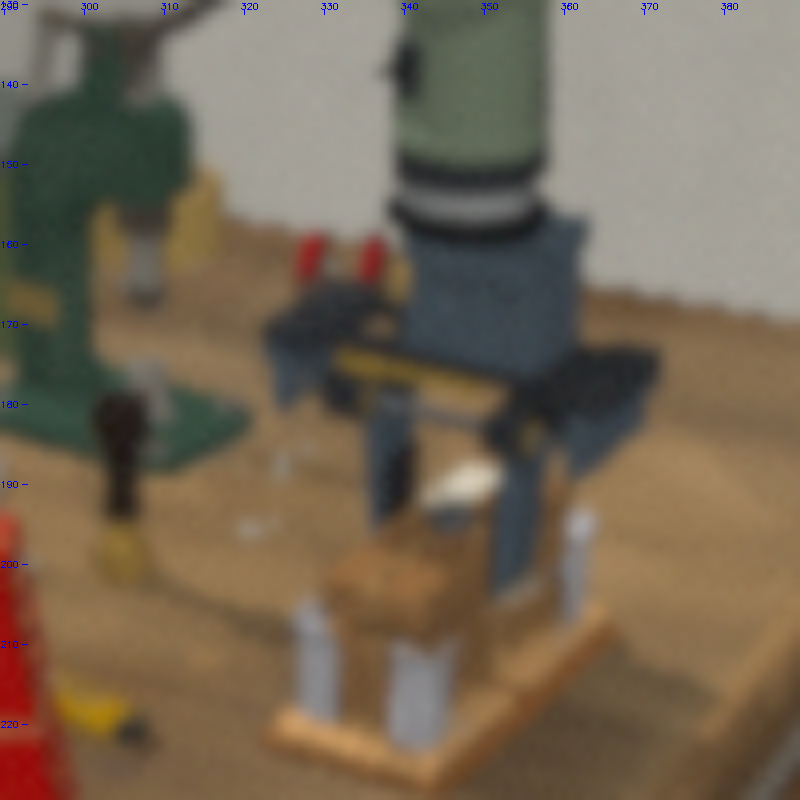

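Inserting well, no contact yet. Lower in small steps.

```bash
python3 -m handwheel '{"gripper":[0.5,0.5,0.5],"offset":[[2,0,0],[4,0,0],[5,0,0]],"rot":[[0,0,0],[0,0,0],[0,0,0]]}'; python3 -m handwheel '{"gripper":[0.5,0.5,0.5],"offset":[[1,0,0],[1.5,0,0],[1.5,0,0]],"rot":[[0,0,0],[0,0,0],[0,0,0]]}'
```

```text
time_s: 19.5
ee_pos: [469.2, 39.6, 62.3]
ee_rot: [94.7, 89.6, 0.7]
force: [0.5, -0.5, -2.9]
gripper_width: 56.0
time_s: 19.75
ee_pos: [468.9, 39.5, 60.6]
ee_rot: [94.3, 89.7, 0.3]
force: [0.3, -0.6, -3.0]
gripper_width: 55.6
```

```bash
python3 -m handwheel '{"gripper":[0.5,0.5],"offset":[[1.5,0,0],[1.5,0,0]],"rot":[[0,0,0],[0,0,0]]}'; python3 -m handwheel '{"gripper":[0.5,0.5],"offset":[[1.5,0,0],[1.5,0,0]],"rot":[[0,0,0],[0,0,0]]}'
```

```text
time_s: 19.92
ee_pos: [468.8, 39.5, 59.0]
ee_rot: [94.4, 89.7, 0.4]
force: [0.2, 0.1, -3.3]
gripper_width: 55.8
time_s: 20.08
ee_pos: [469.1, 39.5, 58.0]
ee_rot: [94.4, 89.6, 0.4]
force: [-0.6, -1.1, 2.7]
gripper_width: 56.1
```

```bash
python3 -m handwheel '{"gripper":[0.5,0.5],"offset":[[0,0,0],[0,0,0]],"rot":[[0,0,0],[0,0,0]]}' 5; python3 -m handwheel '{"gripper":[0.36,0.3,0.2,0.1,0],"offset":[[0,0,0],[0,0,0],[0,0,0],[0,0,0],[0,0,0]],"rot":[[0,0,0],[0,0,0],[0,0,0],[0,0,0],[0,0,0]]}';python3 -m handwheel '{"gripper":[0,0,0,0,0],"offset":[[-5,0,0],[-30,0,0],[-65,0,0],[-100,0,0],[-105,0,0]],"rot":[[0,0,0],[0,0,0],[0,0,0],[0,0,0],[0,0,0]]}';  python3 - <<'E'
from h import *
a=np.radians(85.9)
h=np.array([-np.cos(a),-np.sin(a),0]); thin=np.array([467.7,40,82])-60*h
print(thin)
s=grab_frame('scene')
go([*thin[:2],150],[0,0,-1],[np.sin(a),-np.cos(a),0])
crop('scene',290,160,390,235,8,'c40.png',s)
overlay('scene',s,[sealed([467.7,40,65.5],h,[0,0,1]),wedge([467.7,40],a,z0=16)],290,160,390,235,8,'c41.png')
overlay('top',grab_frame('top'),[sealed([467.7,40,65.5],h,[0,0,1])],290,190,390,260,8,'c42.png')
E
```

```text
time_s: 20.25
ee_pos: [469.1, 39.6, 58.0]
ee_rot: [94.8, 89.6, 0.8]
force: [-1.0, 0.8, 2.8]
gripper_width: 55.7
time_s: 20.67
ee_pos: [469.0, 39.5, 57.5]
ee_rot: [94.4, 89.7, 0.3]
force: [0.5, -1.0, 0.6]
gripper_width: 81.3
time_s: 21.08
ee_pos: [471.9, 39.8, 168.5]
ee_rot: [96.7, 89.0, 2.7]
force: [0.5, -0.1, 1.1]
gripper_width: 91.2
[471.98984666  99.84644698  82.        ]
rot 1 [ 0.1 -0.1 -0.9] n 0.9
rot -1 [-179.9    1.4   -0.2] n 179.9
off [ 17.1  -3.6 -60. ]
pos [471.1  39.7 167. ]
[[0.015, 0.997, -0.07], [0.001, -0.07, -0.998], [-1.0, 0.015, -0.002]]
q [  3.4  10.9 107.3  -0.   61.    7.5] F [ 0.6  0.5 -0.2] w 91.0 t 21.1333
```

View pics/c40.png

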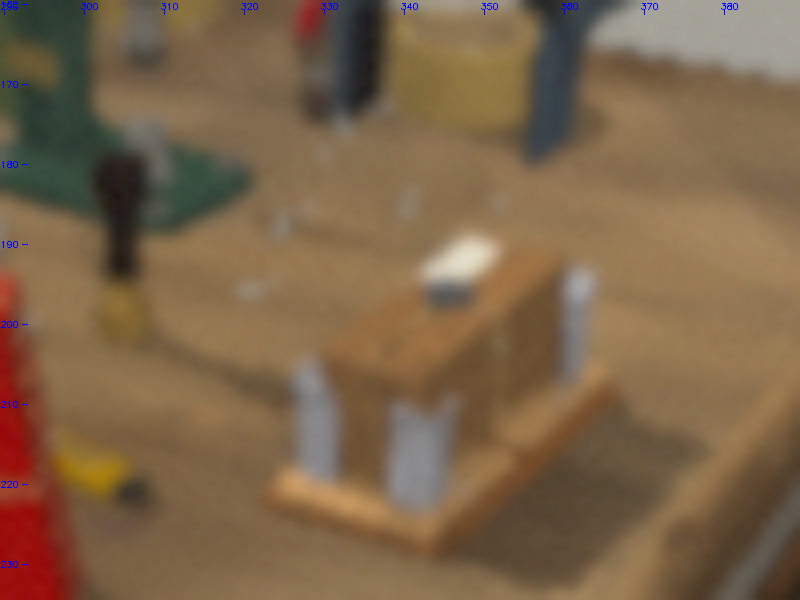

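View pics/c41.png

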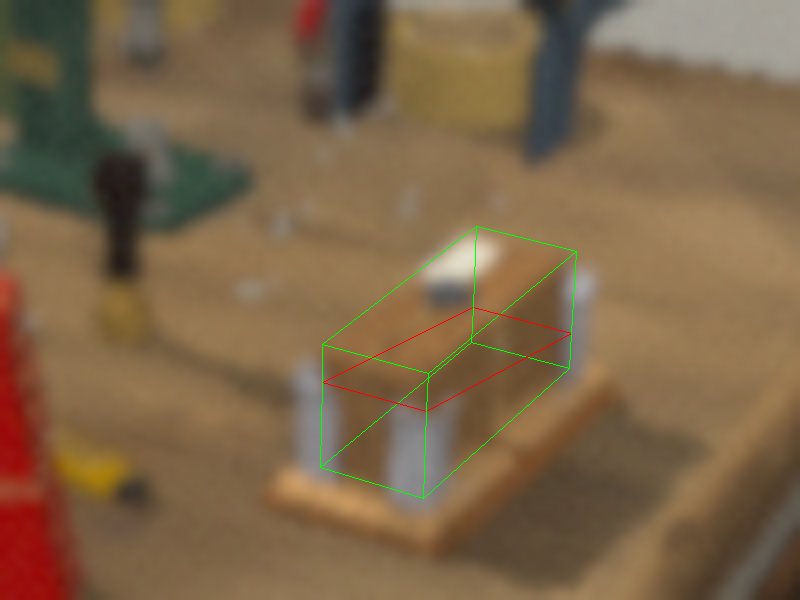

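View pics/c42.png

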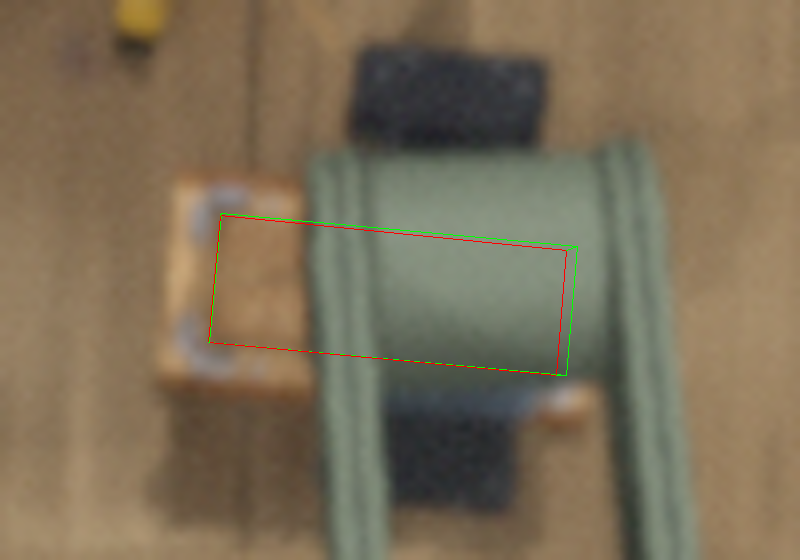

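```bash
python3 -m handwheel '{"gripper":[0.3,0.6,1,1,1],"offset":[[3,-1,-20],[8,-2,-40],[12,-3,-56],[12,-3.5,-56],[12,-3.5,-56]],"rot":[[0,0,-0.4],[0,0,-0.9],[0,0,-0.9],[0,0,-0.9],[0,0,-0.9]]}' 20; python3 -m handwheel '{"gripper":[1,1,1,1,1],"offset":[[10,0,0],[20,0,0],[30,0,0],[38,0,0],[38,0,0]],"rot":[[0,0,0],[0,0,0],[0,0,0],[0,0,0],[0,0,0]]}';  python3 - <<'E'
from h import *
a=np.radians(85.9)
go([471.7,96,82],[0,0,-1],[np.sin(a),-np.cos(a),0])
crop('scene',290,130,390,230,8,'c43.png')
E
```

```text
time_s: 21.6
ee_pos: [467.5, 95.7, 148.9]
ee_rot: [-86.1, 89.2, 180.0]
force: [0.4, -0.8, -0.7]
gripper_width: 60.9
time_s: 22.02
ee_pos: [466.9, 94.7, 110.5]
ee_rot: [-86.7, 89.2, 179.3]
force: [0.3, -0.4, -0.0]
gripper_width: 27.7
rot 1 [0.  0.  0.8] n 0.8
rot -1 [-1.8e+02 -1.3e+00  1.0e-01] n 180.0
off [28.4  5.1 -1.7]
pos [466.9  94.7 110.5]
[[-0.014, 0.997, -0.071], [0.0, -0.071, -0.997], [-1.0, -0.014, 0.001]]
q [ 10.   15.4 110.4   0.2  54.9  13.9] F [ 0.3 -0.4 -0. ] w 27.7 t 22.0167
```

View pics/c43.png

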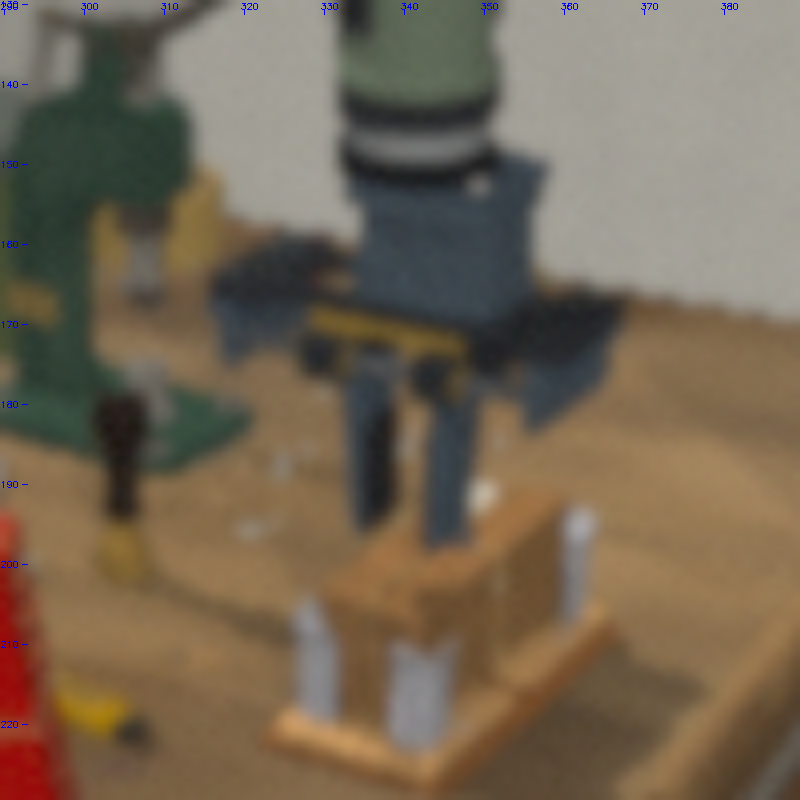

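Fingers still closing (27.7 mm); finish closing while correcting the sideways position, then lower.

```bash
python3 -m handwheel '{"gripper":[1,1,1,1,1],"offset":[[0,4,-1],[0,4,-1],[0,4,-1],[8,4,-1],[16,4,-1]],"rot":[[0,0,0.6],[0,0,0.8],[0,0,0.8],[0,0,0.8],[0,0,0.8]]}'; python3 -m handwheel '{"gripper":[1,1,1],"offset":[[4,0,0],[7,0,0],[7,0,0]],"rot":[[0,0,0],[0,0,0],[0,0,0]]}'
python3 - <<'E'
from h import *
a=np.radians(85.9)
go([471.7,96,82],[0,0,-1],[np.sin(a),-np.cos(a),0])
E
```

```text
time_s: 22.48
ee_pos: [472.8, 96.5, 96.6]
ee_rot: [98.4, 89.7, 4.4]
force: [0.1, -0.3, -0.7]
gripper_width: 0.4
time_s: 22.73
ee_pos: [471.7, 96.3, 88.6]
ee_rot: [88.3, 89.9, -5.7]
force: [0.8, 0.3, 0.4]
gripper_width: 0.6
rot 1 [ 0.1  0.  -0.1] n 0.1
rot -1 [-179.9    0.2    0. ] n 179.9
off [ 6.6 -0.   0.3]
pos [471.7  96.3  88.6]
[[0.002, 0.998, -0.07], [-0.0, -0.07, -0.998], [-1.0, 0.002, 0.0]]
q [ 10.2  17.  112.1  -0.   50.9  14.2] F [0.8 0.3 0.4] w 0.6 t 22.7333
```

```bash
python3 -m handwheel '{"gripper":[1,1,1],"offset":[[2,0,0],[4,0,0],[4.5,0,0]],"rot":[[0,0,0],[0,0,0],[0,0,0]]}'; python3 -m handwheel '{"gripper":[1,1],"offset":[[1,0,0],[1.5,0,0]],"rot":[[0,0,0],[0,0,0]]}';python3 -m handwheel '{"gripper":[1,1],"offset":[[1,0,0],[1,0,0]],"rot":[[0,0,0],[0,0,0]]}'
```

```text
time_s: 22.98
ee_pos: [472.4, 96.4, 84.9]
ee_rot: [96.2, 89.8, 2.2]
force: [-0.1, 0.5, -0.6]
gripper_width: 0.5
time_s: 23.15
ee_pos: [472.5, 96.4, 83.5]
ee_rot: [96.3, 89.8, 2.3]
force: [-0.1, -0.3, -0.1]
gripper_width: 0.7
time_s: 23.32
ee_pos: [472.5, 96.5, 82.6]
ee_rot: [97.1, 89.7, 3.1]
force: [-1.0, -0.0, -1.1]
gripper_width: 0.3
```

```bash
python3 -m handwheel '{"gripper":[1,1],"offset":[[1,0,0],[1,0,0]],"rot":[[0,0,0],[0,0,0]]}';python3 -m handwheel '{"gripper":[1,1],"offset":[[0.7,0,0],[0.7,0,0]],"rot":[[0,0,0],[0,0,0]]}'
```

```text
time_s: 23.48
ee_pos: [472.5, 96.4, 82.5]
ee_rot: [97.1, 89.7, 3.0]
force: [-1.5, -0.2, 6.5]
gripper_width: 0.7
time_s: 23.65
ee_pos: [472.6, 96.5, 82.5]
ee_rot: [97.6, 89.7, 3.6]
force: [-3.3, -0.8, 12.3]
gripper_width: 0.6
```

```bash
python3 -m handwheel '{"gripper":[1,1,1],"offset":[[0,0,0],[0,0,0],[0,0,0]],"rot":[[0,0,0],[0,0,0],[0,0,0]]}'; python3 -m handwheel '{"gripper":[1,1,1,1,1],"offset":[[-3,0,0],[-20,0,0],[-50,0,0],[-85,0,0],[-110,0,0]],"rot":[[0,0,0],[0,0,0],[0,0,0],[0,0,0],[0,0,0]]}'; python3 -m handwheel '{"gripper":[1,1,1,1,1],"offset":[[-10,-38,0],[-20,-76,0],[-30,-110,0],[-30,-120,0],[-30,-120,0]],"rot":[[0,0,0],[0,0,0],[0,0,0],[0,0,0],[0,0,0]]}'
python3 - <<'E'
from h import *
a=np.radians(85.9);h=np.array([-np.cos(a),-np.sin(a),0])
s=grab_frame('scene');t=grab_frame('top')
overlay('scene',s,[],290,160,390,235,8,'c44.png')
overlay('top',t,[sealed([467.7,40,65.5],h,[0,0,1])],260,170,380,260,6,'c45.png')
go()
cv2.imwrite('pics/topF.png',t[:,:,::-1])
E
```

```text
time_s: 23.9
ee_pos: [472.6, 96.5, 82.5]
ee_rot: [97.8, 89.7, 3.8]
force: [-3.3, -0.9, 12.4]
gripper_width: 0.4
time_s: 24.32
ee_pos: [472.5, 96.5, 193.3]
ee_rot: [99.1, 89.6, 5.1]
force: [1.0, -0.2, -0.2]
gripper_width: 0.7
time_s: 24.73
ee_pos: [350.2, 104.8, 220.9]
ee_rot: [99.9, 89.7, 5.9]
force: [-0.0, -0.1, 0.2]
gripper_width: 0.5
pos [353.  104.9 220.5]
[[0.006, 0.998, -0.07], [0.0, -0.07, -0.998], [-1.0, 0.006, -0.001]]
q [ 1.480e+01 -1.200e+00  1.127e+02 -1.000e-01  6.820e+01  1.890e+01] F [-0.5 -0.3  0.4] w 0.2 t 24.8333
```

View pics/c44.png

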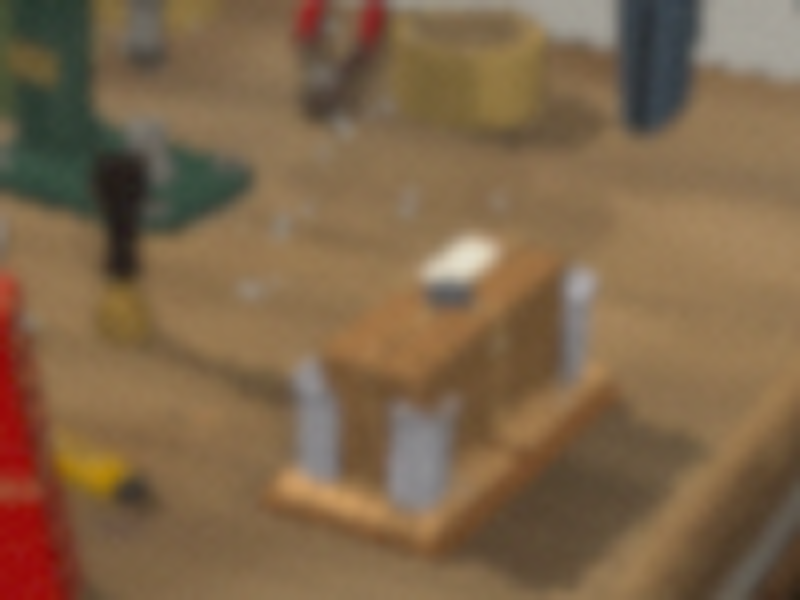

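View pics/c45.png

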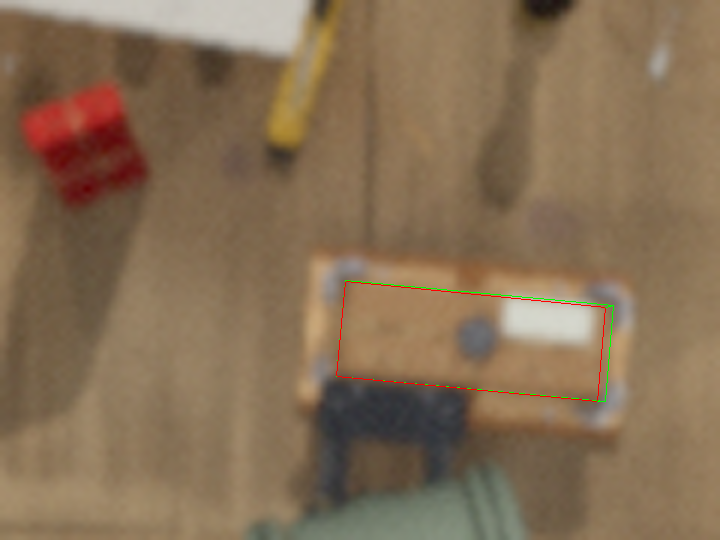

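```bash
python3 -c "
from workcell import *
print(job_done())"
```

```text
the job is handed in; nothing more can be done
None
```

The job is handed in at about 25 s of the 72 s allowed; no verdict was reported.

- **Plain packet:** it is in the cradle, flat side down, thick end to the left.
- **Sealed packet:** I turned it in the grip, laid it on its slope and let go. I then took it again by its sides and stacked it slope on slope, thick end to the right over the plain packet's thin end.
- **Press test:** I pressed the thin end with about 12 N for roughly 0.4 s. The fingertips stayed at 82.5 mm, against the 82 mm expected for a level top, so the pile did not rock.

Last checks:
- **Pile:** in the final top and scene pictures it stands between the angles with the top level. It matches the expected outline within about 1 pixel (about 4 mm) in the top view. In the scene view, overlaid before the press, the outline was 1 to 2 pixels off, about what the calibration error would give.
- **Bystanders:** the cutter and date stamp show no movement. I never went near the tape, and it was outside the final crops.
- **Robot:** the hand is clear, and the force on it is close to zero.
- **One disagreement:** when I laid the sealed packet down, it touched about 4 mm sooner than I had calculated. It then lay flat on its slope after release.

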